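# Pack the flanged hubs tight and slide the tray home

### The arm

A 7-joint arm with a two-finger parallel gripper is mounted at the origin on a cart in front of the work surface, level with it; the furniture and walls round the work are solid. World frame = base frame: x ahead of the robot, y to its left, z up, the work surface at z = 0. Lengths are in m, angles in rad, forces in N, time in s.
With the tool pointing down it reaches from about 0.425 to 0.925 m from the base axis. Payload 6.8 kg.
Tool frame: the origin (TCP) lies at the very end of the fingers, on their centre line; the grasp point (between the pads) lies 19 mm behind it (ctrl.grip_depth is the distance from the TCP to the grasp point, in m); z points along the fingers, y is the line along which they close (so a half turn about z gives the same grasp; the last joint's range is limited). The gripper opens to 85 mm and grips with 20 to 120 N. Pads are 22 mm wide; open, the fingers measure 114 mm over their backs; the gripper's body (76 mm by 85 mm) begins 54 mm behind the grasp point. The pads swing forward as they close: fully open they stand 13 mm farther back than shut.
Start: joints at [-1.225, 0.477, 0.022, 1.555, -0.011, 1.109, -0.083], TCP at [0.296, 0.607, 0.231] pointing down, gripper open.
Joint ranges: [-2.96, 2.96], [-0.34, 2.1], [-1.41, 1.46], [0.24, 2.44], [-1.37, 4.51], [0.17, 1.92], [-2.96, 2.96]. Speed limits (rad/s): [2.39, 2.39, 3.14, 3.14, 3.14, 3.14, 3.14].

### API

Orientations are given as [roll, pitch, yaw] about the fixed x, y, z axes, in that order (R = Rz(yaw) Ry(pitch) Rx(roll)).
In Python, from bench import ctrl gives the robot as it stands.
- The arm moves only by the shell command python3 -m crank 'ROWS' [FORCE]. ROWS is JSON, a list of rows, each an object with "travel": the shift along the world's x, y, z in m, a list of three; "turn": the turn about the world's z in rad; "hand": the opening, from 0 (shut) to 1 (fully open). In form: [{"travel": [x, y, z], "turn": turn, "hand": hand}, ...]. A call has 1 to 20 rows; each row shifts and turns the commanded pose from where the row before left it; what a row does not reach is not made up. A row lasts 1/10 s, in which the tool goes at most 50 mm and 8.59 degrees, less where a joint would pass 70% of its speed; a pose out of reach is approached as far as the arm can. A call is refused whole if a number of a shift passes 0.05 or a number of a turn 0.15, either way. A call with a gripper value outside its range is refused whole. The fingers move at their own pace and stop on an object; FORCE is the grip in N (left out, the last holds). Time passes only in rows, so rows that do not move let the fingers close. It gives the time, the measured TCP pose, the force, the opening and the grip force at its end, in the units of the state.
- ctrl.get_state(): the state, without advancing time (a new reading comes with each control period).
- ctrl.grab_frame(name): name is "scene" or "top" or "wrist"; returns the picture (400x640x3 uint8, blue, green, red); there is no depth.
- ctrl.get_calibration(name): a dict with "fx", "fy", "cx", "cy" (pixels), "R" (3x3) and "t" (3): a world point X has camera coordinates R X + t; the wrist camera has in their place "tool_from_camera" (4x4, takes a point from camera to tool coordinates, whose origin is the TCP and whose axes are the flange's). Camera axes: x right, y down, z forward; pixel columns grow to the right and rows downward; lengths in m; the calibration is good to about 2 mm. A picture is of the moment at which its call begins: read the wrist's pose just before it. get_calibration takes no time and is no camera call.
- ctrl.job_done(): hands the job in; it is judged then, once.
Trained networks look in the newest picture that a camera, given by its name, has taken for a name from the list of things; names that differ only in an ending like _2 or _b are one class to them, and where a whole thing is asked for, a point or a joint stands for the part that bears it (a point fixed in the world has none). Each returns a list of dicts, best first, with "score" (0 to 1); they miss things now and then, are a little off and sometimes report something else, mostly with a low value. They report only what shows in the picture. A call takes as long as a camera call. They do not tell look-alikes from the thing itself.
- ctrl.find_in(camera, label): "xyz" ([x, y, z] in m, in world coordinates, good to about 4 mm: the middle of the surface that is visible of it).
- ctrl.cut_out(camera, label): "region" (400x640 bool, what is visible of it).
- ctrl.tip_of(camera, label): "xyz" ([x, y, z] in m, in world coordinates, good to about 4 mm: a listed point, or the origin of a listed thing).
The state is a dict: "time": time; "qpos": joint angles; "joint_velocities": joint speeds; "joint_efforts": joint torques, N m; "position": TCP position; "tool_rot": TCP orientation; "wrist_force": force on the tool from outside, world axes, zero at the start; "torque": the same for the moment, N m; "gripper_width": finger opening in m; "grip_force": force on a finger pad.
Only numpy, scipy, OpenCV 4.12 (cv2) and the standard library are available. Lean on these libraries where they do the work, as an engineer would, in place of code of your own. Each camera call takes 0.05 s, during which the arm holds its last target. There are 200 camera calls.

### The job

Stand the solder spool that blocks the tray's way on top of the dock's low roof, pull the tray out to its stop, pack every hat-shaped aluminium hub on the bench onto its row of three places, then slide the tray fully home under the roof. Turn no hub over; pack them alternately so that they nest: brim-down hubs on the two end places and a brim-up hub between them in the middle, its brim lapping over theirs, and the upper layer the other way round (brim-up on the ends, crown on crown; brim-down in the middle, brim on brim, which must go in before a hub is stacked beside it). There are four to six hubs, so not every upper place gets filled; each hub sits level and centred on its place.

Things in the scene. Friction and masses are not known exactly. Their poses are not given: they have to be found in the camera images.
- up_1_mid (a point): Flanged hub of bare aluminium, shaped like a hat: a round brim 60 mm in diameter and 6 mm thick and a round crown 34 mm in diameter that rises 18 mm from it; 24 mm high over all, about 0.13 kg. It lies brim down on the bench, crown up. The point is its centre, half-way up (12 mm above its underside); z is up, along its axis.
- up_2_mid (a point): Flanged hub of bare aluminium, shaped like a hat: a round brim 60 mm in diameter and 6 mm thick and a round crown 34 mm in diameter that rises 18 mm from it; 24 mm high over all, about 0.13 kg. It lies brim down on the bench, crown up. The point is its centre, half-way up (12 mm above its underside); z is up, along its axis.
- up_3_mid (a point): Flanged hub of bare aluminium, shaped like a hat: a round brim 60 mm in diameter and 6 mm thick and a round crown 34 mm in diameter that rises 18 mm from it; 24 mm high over all, about 0.13 kg. It lies brim down on the bench, crown up. The point is its centre, half-way up (12 mm above its underside); z is up, along its axis.
- down_1_mid (a point): Flanged hub of bare aluminium, shaped like a hat: a round brim 60 mm in diameter and 6 mm thick and a round crown 34 mm in diameter that rises 18 mm from it; 24 mm high over all, about 0.13 kg. It lies brim up, standing on the flat top of its crown; the 6 mm brim is at the top. The point is its centre, half-way up (12 mm above its underside); z is up, along its axis.
- down_2_mid (a point): Flanged hub of bare aluminium, shaped like a hat: a round brim 60 mm in diameter and 6 mm thick and a round crown 34 mm in diameter that rises 18 mm from it; 24 mm high over all, about 0.13 kg. It lies brim up, standing on the flat top of its crown; the 6 mm brim is at the top. The point is its centre, half-way up (12 mm above its underside); z is up, along its axis.
- down_3_mid (a point): Flanged hub of bare aluminium, shaped like a hat: a round brim 60 mm in diameter and 6 mm thick and a round crown 34 mm in diameter that rises 18 mm from it; 24 mm high over all, about 0.13 kg. It lies brim up, standing on the flat top of its crown; the 6 mm brim is at the top. The point is its centre, half-way up (12 mm above its underside); z is up, along its axis.
- tray (a joint): How far the tray is pulled out of its dock along its rails, m: 0 = fully home under the roof, 0.14 = out to its stop. It slides stiffly (1.5 N plus 6 N per m/s) and stays where it is left.
- handle (a point): Middle of the tray's handle: a round steel bar 10 mm thick and 84 mm long, standing level across the tray's front, 28 mm above the rest of the handle frame and its axis 38 mm in front of the tray's front edge. Local x points into the dock (the way the tray goes home), y along the bar, z up. At full home it is 49 mm in front of the roof's front edge.
- left_low (a point): Where the centre of a hub belongs in the lower layer on the left-hand end place (local +y end of the row) of the tray, 12 mm above the tray's floor; it rides with the tray, axes as the handle's. 
- left_high (a point): The same for the upper layer on the left-hand end place (local +y end of the row), 24 mm higher.
- mid_low (a point): Where the centre of a hub belongs in the lower layer on the middle place of the tray, 12 mm above the tray's floor; it rides with the tray, axes as the handle's. The tray's floor, 120 x 200 mm, lies 14 mm above the bench, with a rim 6 mm high all round; three scribed rings in a row along y, 51 mm apart, mark the places. The dock's roof stands 74 mm above the bench underneath and 82 mm on top, 130 mm deep; it covers the tray when it is home and leaves it clear when it is out.
- mid_high (a point): The same for the upper layer on the middle place, 24 mm higher.
- right_low (a point): Where the centre of a hub belongs in the lower layer on the right-hand end place (local -y end of the row) of the tray, 12 mm above the tray's floor; it rides with the tray, axes as the handle's. 
- right_high (a point): The same for the upper layer on the right-hand end place (local -y end of the row), 24 mm higher.
- spool_mid (a point): Solder spool standing upright on the bench between the dock's rails (8 mm high, 140 mm apart), in front of the tray's handle: two black round flanges 48 mm in diameter and 4 mm thick with a narrower reel of bright solder between them, 33 mm high, 0.25 kg. The point is its centre, 16.5 mm above its underside; z is up.
- roof_top (a point): Centre of the top of the dock's roof, a plywood board 130 mm (front to back, x) by 248 mm (y), 82 mm above the bench; x points to the back of the dock, y along the roof, z up.
There are look-alikes about, which are no part of the job. Leave any blue look-alike of the part that bears down_3_mid alone.

How it is judged:
On the way, in this order (a step that is already met when the one before it is completed fails the run):
1. the tray is pulled out to its stop (value of joint tray above 0.13 m), for 0.2 s.
2. with the tray out, all hubs present are packed on it, alternately, each on a place of its kind (value of joint tray above 0.11 m and ((horizontal distance between up_1_mid and left_low below 0.008 m and z of up_1_mid in the frame of left_low between -0.003 and 0.003 m and angle between up_1_mid's own z axis and vertical below 0.08 rad) or (horizontal distance between up_1_mid and right_low below 0.008 m and z of up_1_mid in the frame of right_low between -0.003 and 0.003 m and angle between up_1_mid's own z axis and vertical below 0.08 rad) or (horizontal distance between up_1_mid and mid_high below 0.008 m and z of up_1_mid in the frame of mid_high between -0.003 and 0.003 m and angle between up_1_mid's own z axis and vertical below 0.08 rad)) and ((horizontal distance between up_2_mid and left_low below 0.008 m and z of up_2_mid in the frame of left_low between -0.003 and 0.003 m and angle between up_2_mid's own z axis and vertical below 0.08 rad) or (horizontal distance between up_2_mid and right_low below 0.008 m and z of up_2_mid in the frame of right_low between -0.003 and 0.003 m and angle between up_2_mid's own z axis and vertical below 0.08 rad) or (horizontal distance between up_2_mid and mid_high below 0.008 m and z of up_2_mid in the frame of mid_high between -0.003 and 0.003 m and angle between up_2_mid's own z axis and vertical below 0.08 rad)) and ((horizontal distance between up_3_mid and left_low below 0.008 m and z of up_3_mid in the frame of left_low between -0.003 and 0.003 m and angle between up_3_mid's own z axis and vertical below 0.08 rad) or (horizontal distance between up_3_mid and right_low below 0.008 m and z of up_3_mid in the frame of right_low between -0.003 and 0.003 m and angle between up_3_mid's own z axis and vertical below 0.08 rad) or (horizontal distance between up_3_mid and mid_high below 0.008 m and z of up_3_mid in the frame of mid_high between -0.003 and 0.003 m and angle between up_3_mid's own z axis and vertical below 0.08 rad)) and ((horizontal distance between down_1_mid and mid_low below 0.008 m and z of down_1_mid in the frame of mid_low between -0.003 and 0.003 m and angle between down_1_mid's own z axis and vertical below 0.08 rad) or (horizontal distance between down_1_mid and left_high below 0.008 m and z of down_1_mid in the frame of left_high between -0.003 and 0.003 m and angle between down_1_mid's own z axis and vertical below 0.08 rad) or (horizontal distance between down_1_mid and right_high below 0.008 m and z of down_1_mid in the frame of right_high between -0.003 and 0.003 m and angle between down_1_mid's own z axis and vertical below 0.08 rad)) and ((horizontal distance between down_2_mid and mid_low below 0.008 m and z of down_2_mid in the frame of mid_low between -0.003 and 0.003 m and angle between down_2_mid's own z axis and vertical below 0.08 rad) or (horizontal distance between down_2_mid and left_high below 0.008 m and z of down_2_mid in the frame of left_high between -0.003 and 0.003 m and angle between down_2_mid's own z axis and vertical below 0.08 rad) or (horizontal distance between down_2_mid and right_high below 0.008 m and z of down_2_mid in the frame of right_high between -0.003 and 0.003 m and angle between down_2_mid's own z axis and vertical below 0.08 rad)) and ((horizontal distance between down_3_mid and mid_low below 0.008 m and z of down_3_mid in the frame of mid_low between -0.003 and 0.003 m and angle between down_3_mid's own z axis and vertical below 0.08 rad) or (horizontal distance between down_3_mid and left_high below 0.008 m and z of down_3_mid in the frame of left_high between -0.003 and 0.003 m and angle between down_3_mid's own z axis and vertical below 0.08 rad) or (horizontal distance between down_3_mid and right_high below 0.008 m and z of down_3_mid in the frame of right_high between -0.003 and 0.003 m and angle between down_3_mid's own z axis and vertical below 0.08 rad))), for 0.2 s.
At the end, for the whole second after the job is handed in: Tray home to 6 mm; every hub at rest, level to 0.08 rad, within 8 mm sideways and 3 mm in height of a place of its kind (brim-down: end places low, middle high; brim-up: middle low, end places high); spool upright on the roof, within 50 mm (x) and 100 mm (y) of its centre (value of joint tray below 0.006 m and ((horizontal distance between up_1_mid and left_low below 0.008 m and z of up_1_mid in the frame of left_low between -0.003 and 0.003 m and angle between up_1_mid's own z axis and vertical below 0.08 rad) or (horizontal distance between up_1_mid and right_low below 0.008 m and z of up_1_mid in the frame of right_low between -0.003 and 0.003 m and angle between up_1_mid's own z axis and vertical below 0.08 rad) or (horizontal distance between up_1_mid and mid_high below 0.008 m and z of up_1_mid in the frame of mid_high between -0.003 and 0.003 m and angle between up_1_mid's own z axis and vertical below 0.08 rad)) and ((horizontal distance between up_2_mid and left_low below 0.008 m and z of up_2_mid in the frame of left_low between -0.003 and 0.003 m and angle between up_2_mid's own z axis and vertical below 0.08 rad) or (horizontal distance between up_2_mid and right_low below 0.008 m and z of up_2_mid in the frame of right_low between -0.003 and 0.003 m and angle between up_2_mid's own z axis and vertical below 0.08 rad) or (horizontal distance between up_2_mid and mid_high below 0.008 m and z of up_2_mid in the frame of mid_high between -0.003 and 0.003 m and angle between up_2_mid's own z axis and vertical below 0.08 rad)) and ((horizontal distance between up_3_mid and left_low below 0.008 m and z of up_3_mid in the frame of left_low between -0.003 and 0.003 m and angle between up_3_mid's own z axis and vertical below 0.08 rad) or (horizontal distance between up_3_mid and right_low below 0.008 m and z of up_3_mid in the frame of right_low between -0.003 and 0.003 m and angle between up_3_mid's own z axis and vertical below 0.08 rad) or (horizontal distance between up_3_mid and mid_high below 0.008 m and z of up_3_mid in the frame of mid_high between -0.003 and 0.003 m and angle between up_3_mid's own z axis and vertical below 0.08 rad)) and ((horizontal distance between down_1_mid and mid_low below 0.008 m and z of down_1_mid in the frame of mid_low between -0.003 and 0.003 m and angle between down_1_mid's own z axis and vertical below 0.08 rad) or (horizontal distance between down_1_mid and left_high below 0.008 m and z of down_1_mid in the frame of left_high between -0.003 and 0.003 m and angle between down_1_mid's own z axis and vertical below 0.08 rad) or (horizontal distance between down_1_mid and right_high below 0.008 m and z of down_1_mid in the frame of right_high between -0.003 and 0.003 m and angle between down_1_mid's own z axis and vertical below 0.08 rad)) and ((horizontal distance between down_2_mid and mid_low below 0.008 m and z of down_2_mid in the frame of mid_low between -0.003 and 0.003 m and angle between down_2_mid's own z axis and vertical below 0.08 rad) or (horizontal distance between down_2_mid and left_high below 0.008 m and z of down_2_mid in the frame of left_high between -0.003 and 0.003 m and angle between down_2_mid's own z axis and vertical below 0.08 rad) or (horizontal distance between down_2_mid and right_high below 0.008 m and z of down_2_mid in the frame of right_high between -0.003 and 0.003 m and angle between down_2_mid's own z axis and vertical below 0.08 rad)) and ((horizontal distance between down_3_mid and mid_low below 0.008 m and z of down_3_mid in the frame of mid_low between -0.003 and 0.003 m and angle between down_3_mid's own z axis and vertical below 0.08 rad) or (horizontal distance between down_3_mid and left_high below 0.008 m and z of down_3_mid in the frame of left_high between -0.003 and 0.003 m and angle between down_3_mid's own z axis and vertical below 0.08 rad) or (horizontal distance between down_3_mid and right_high below 0.008 m and z of down_3_mid in the frame of right_high between -0.003 and 0.003 m and angle between down_3_mid's own z axis and vertical below 0.08 rad)) and linear speed of each of up_1, up_2, up_3, down_1, down_2, down_3, spool below 0.02 m/s and x of spool_mid in the frame of roof_top between -0.05 and 0.05 m and y of spool_mid in the frame of roof_top between -0.1 and 0.1 m and z of spool_mid in the frame of roof_top between 0.0125 and 0.0205 m and angle between spool_mid's own z axis and vertical below 0.1 rad); the robot touches nothing.
Of up_1, up_2, up_3 only 2 to 3 are there at a start; the rules pass over those that are not, and their reading is None.
Of down_1, down_2, down_3 only 2 to 3 are there at a start; the rules pass over those that are not, and their reading is None.
At some moment in a run one of spool may be knocked a few centimetres aside while the robot is not near it.
Once in a run the grip may slacken for a moment while it holds something.
It also fails if it takes over 210 s, if anything falls off the work surface, if the arm or the gripper's body presses on something with over 40 N, if the wrist force passes 120 N, or if a joint passes its speed limit or range.

## Working session

There is one attempt and no reset: what is moved stays moved. The work goes in short steps, Python scripts to look and compute and a shell command to move; the robot and the scene stay as the last step left them, time stands still between calls to the robot, and variables do not carry over. Pictures are saved under pics/ and viewed, at most 14 in all, crops included, and the job is handed in when it is done.

```bash
ls; mkdir -p pics; cat > h.py <<'E'
from bench import ctrl
import numpy as np, cv2
def snap(c,f=None):
    im=ctrl.grab_frame(c)
    if f: cv2.imwrite('pics/'+f+'.png',im)
    return im
def ray(c,u,v,z):
    k=ctrl.get_calibration(c); R=np.array(k['R']);t=np.array(k['t'])
    d=R.T@np.array([(u-k['cx'])/k['fx'],(v-k['cy'])/k['fy'],1]); o=-R.T@t
    return o+d*(z-o[2])/d[2]
def proj(c,X):
    k=ctrl.get_calibration(c); p=np.array(k['R'])@np.array(X)+np.array(k['t'])
    return p[0]/p[2]*k['fx']+k['cx'],p[1]/p[2]*k['fy']+k['cy']
E
python3 - <<'E'
from h import *
s=ctrl.get_state(); print({k:np.round(v,3).tolist() for k,v in s.items()})
snap('top','top0'); snap('scene','scene0')
for c in ('top','scene'):
  for n in ('up_1_mid','down_1_mid','spool_mid','handle','roof_top','mid_low'):
    print(c,n,[(np.round(d['xyz'],3).tolist(),round(d['score'],2)) for d in ctrl.tip_of(c,n)])
k=ctrl.get_calibration('top');print(k)
E
```

```text
pics
{'time': 0.0, 'qpos': [-1.225, 0.478, 0.022, 1.556, -0.011, 1.109, -0.083], 'joint_velocities': [0.001, -0.001, -0.001, -0.002, 0.0, 0.0, -0.001], 'joint_efforts': [0.0, -59.647, 1.608, -28.119, 0.013, 0.01, 0.0], 'position': [0.296, 0.606, 0.23], 'tool_rot': [-3.14, 0.0, 2.688], 'wrist_force': [0.571, 0.034, 0.326], 'torque': [0.015, -0.026, -0.04], 'grip_force': 0.0, 'gripper_width': 0.085}
top up_1_mid []
top down_1_mid []
top spool_mid [([0.449, -0.186, 0.015], 0.8)]
top handle [([0.542, -0.2, 0.043], 0.76)]
top roof_top [([0.661, -0.203, 0.083], 0.72)]
top mid_low [([0.642, -0.205, 0.023], 0.95)]
scene up_1_mid []
scene down_1_mid [([0.47, 0.003, 0.011], 0.72)]
scene spool_mid [([0.443, -0.184, 0.016], 0.64)]
scene handle [([0.545, -0.197, 0.038], 0.69), ([0.469, 0.008, 0.013], 0.66)]
scene roof_top [([0.658, -0.209, 0.086], 0.61)]
scene mid_low [([0.643, -0.202, 0.028], 0.97)]
{'fx': 392.85268332617864, 'fy': 392.85268332617864, 'cx': 318.7702392113204, 'cy': 197.61144211075586, 'R': array([[-0.02130972, -0.9997192 , -0.01036417],
       [-0.98886316,  0.02260332, -0.14710115],
       [ 0.14729411,  0.00711407, -0.98906715]]), 't': array([0.09688088, 0.56064503, 1.10427155])}
```

View pics/top0.png

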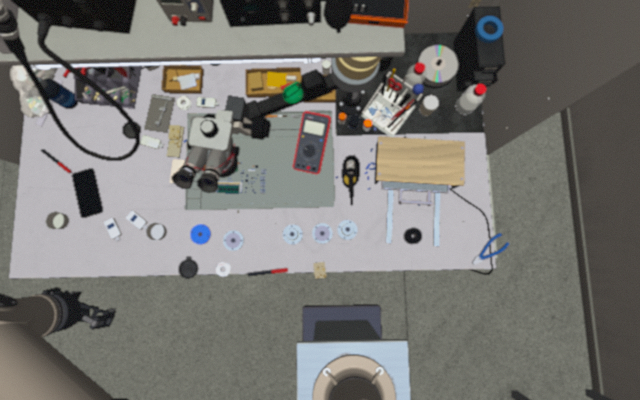

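View pics/scene0.png

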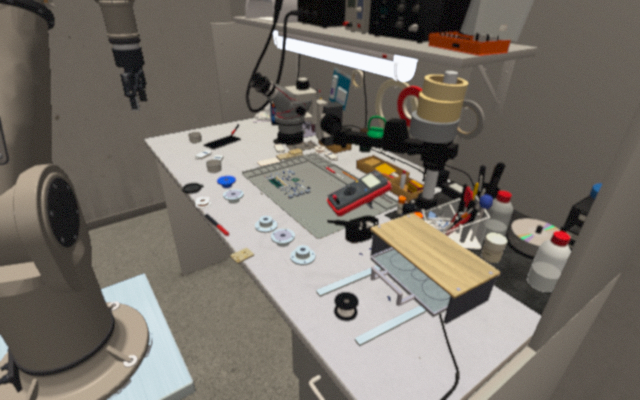

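The top view shows four silver hubs near (233,239), (292,234), (322,233), (347,229). A blue look-alike is at (200,234), the spool at (413,236) and the dock around (420,160). I'll enlarge to read each hub's orientation.

```bash
python3 - <<'E'
from h import *
t=cv2.imread('pics/top0.png');s=cv2.imread('pics/scene0.png')
a=cv2.resize(t[205:285,180:380],(800,320),interpolation=3); b=cv2.resize(s[170:270,180:380],(560,280),interpolation=3)
o=np.zeros((600,800,3),np.uint8);o[:320]=a;o[320:,:560]=b
cv2.imwrite('pics/c1.png',o)
for u,v in [(233,239),(292,234),(322,233),(347,229),(200,234)]: print(ray('top',u,v,.012).round(3))
# dock corners (roof top)
for u,v in [(377,139),(463,142),(376,183),(465,185)]: print('roof',ray('top',u,v,.082).round(3))
for l in('up_1_mid','down_1_mid'):
  for c in ('top','scene'):
    print(c,l,[(np.round(d['xyz'],3).tolist(),round(d['score'],2)) for d in ctrl.find_in(c,l)])
d=ctrl.cut_out('top','roof_top'); print(len(d))
E
```

```text
[0.449 0.341 0.012]
[0.46  0.166 0.012]
[0.461 0.077 0.012]
[0.471 0.003 0.012]
[0.466 0.439 0.012]
roof [ 0.723 -0.087  0.082]
roof [ 0.708 -0.332  0.082]
roof [ 0.595 -0.078  0.082]
roof [ 0.583 -0.328  0.082]
top up_1_mid []
scene up_1_mid []
top down_1_mid []
scene down_1_mid []
2
```

View pics/c1.png

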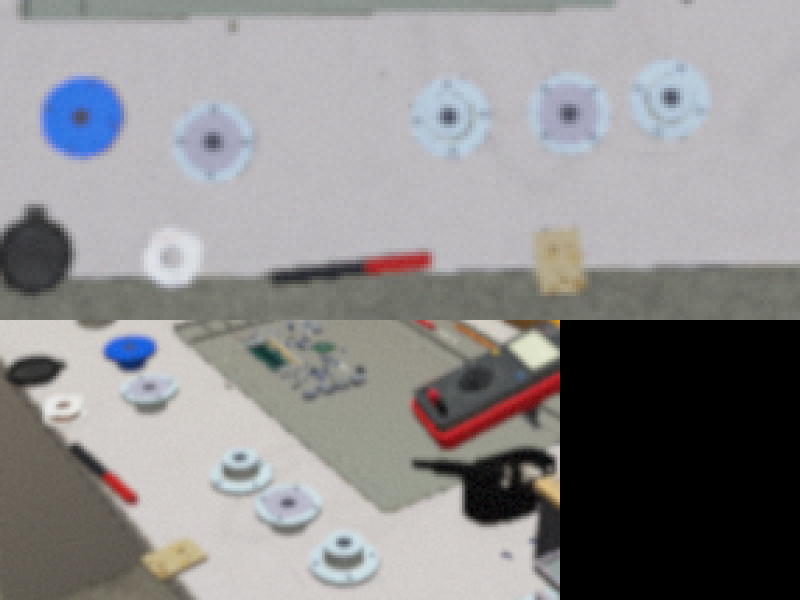

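Four hubs: brim-up (D) at y≈.341 and .077, brim-down (U) at y≈.166 and .003. The dock yaw is about −0.055. I'll use tool yaw 1.516 throughout and go to the spool first.

```bash
python3 -m crank '[{"travel":[0.04,-0.02,0],"turn":-0.1,"hand":1},{"travel":[0.04,-0.02,0],"turn":-0.1,"hand":1},{"travel":[0.04,-0.03,0],"turn":-0.1,"hand":1},{"travel":[0.03,-0.04,0],"turn":-0.1,"hand":1},{"travel":[0,-0.04,0],"turn":-0.1,"hand":1},{"travel":[0,-0.04,0],"turn":-0.1,"hand":1},{"travel":[0,-0.04,0],"turn":-0.1,"hand":1},{"travel":[0,-0.04,0],"turn":-0.1,"hand":1},{"travel":[0,-0.04,0],"turn":-0.1,"hand":1},{"travel":[0,-0.04,0],"turn":-0.1,"hand":1},{"travel":[0,-0.04,0],"turn":-0.1,"hand":1},{"travel":[0,-0.04,0],"turn":-0.07,"hand":1},{"travel":[0,-0.04,0],"turn":0,"hand":1},{"travel":[0,-0.04,0],"turn":0,"hand":1},{"travel":[0,-0.04,0],"turn":0,"hand":1},{"travel":[0,-0.04,0],"turn":0,"hand":1},{"travel":[0,-0.04,0],"turn":0,"hand":1},{"travel":[0,-0.04,0],"turn":0,"hand":1},{"travel":[0,-0.04,0],"turn":0,"hand":1},{"travel":[0,-0.04,0],"turn":0,"hand":1}]' 60
python3 - <<'E'
from h import *
s=ctrl.get_state(); print(s['position'],s['tool_rot'])
snap('wrist','w1'); print(ctrl.get_calibration('wrist'))
for n in ('spool_mid','handle','mid_low','roof_top','left_low','right_low'):
    print(n,[(np.round(d['xyz'],3).tolist(),round(d['score'],2)) for d in ctrl.tip_of('wrist',n)])
E
```

```text
time: 2.95
position: [0.4458, -0.1448, 0.2317]
tool_rot: [3.14, -0.0, 1.518]
wrist_force: [0.6, 0.0, 0.1]
gripper_width: 0.0856
grip_force: 0.0
[ 0.44582844 -0.144832    0.23170476] [ 3.14039903e+00 -4.82478981e-04  1.51810782e+00]
{'fx': 329.0184783869077, 'fy': 329.0184783869077, 'cx': 322.9218919816955, 'cy': 197.55572291201383, 'tool_from_camera': array([[-7.01159225e-04, -9.55020891e-01, -2.96537699e-01,
         7.57821018e-02],
       [ 9.99999754e-01, -6.60392632e-04, -2.37643622e-04,
        -1.05684339e-04],
       [ 3.11233118e-05, -2.96537793e-01,  9.55021118e-01,
        -1.42001355e-01],
       [ 0.00000000e+00,  0.00000000e+00,  0.00000000e+00,
         1.00000000e+00]])}
spool_mid [([0.448, -0.184, 0.018], 0.9)]
handle [([0.545, -0.193, 0.042], 0.77)]
mid_low [([0.659, -0.209, 0.084], 0.28)]
roof_top [([0.655, -0.209, 0.086], 0.79)]
left_low []
right_low []
```

View pics/w1.png

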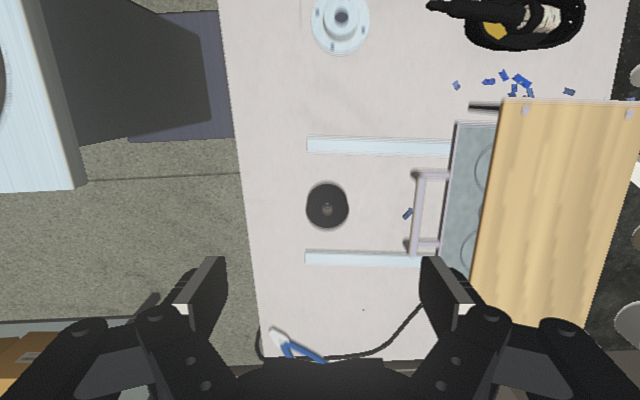

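The wrist view shows the spool top at (327,206), the handle bar from (420,173) to (412,253), and the roof's front edge on the right.

```bash
cat >> h.py <<'E'
from scipy.spatial.transform import Rotation as Rot
def wray(u,v,z,s=None):
    s=s or ctrl.get_state(); k=ctrl.get_calibration('wrist'); T=np.array(k['tool_from_camera'])
    R=Rot.from_euler('xyz',s['tool_rot']).as_matrix()
    d=R@T[:3,:3]@np.array([(u-k['cx'])/k['fx'],(v-k['cy'])/k['fy'],1]); o=np.array(s['position'])+R@T[:3,3]
    return (o+d*(z-o[2])/d[2]).round(4)
E
python3 - <<'E'
from h import *
print('spool',wray(327,205,.033))
for z in(.037,.042): print('bar',wray(420,173,z),wray(412,253,z))
print('rail',wray(307,152,.008),wray(450,154,.008),wray(306,250,.008),wray(408,252,.008),wray(308,136,.008))
print('roof',wray(505,99,.082),wray(636,101,.082),wray(470,315,.082))
E
```

```text
spool [ 0.4484 -0.1804  0.033 ]
bar [ 0.5473 -0.1488  0.037 ] [ 0.5415 -0.2411  0.037 ]
bar [ 0.5458 -0.1476  0.042 ] [ 0.5402 -0.2385  0.042 ]
rail [ 0.429  -0.1254  0.008 ] [ 0.5883 -0.1359  0.008 ] [ 0.4199 -0.2454  0.008 ] [ 0.5445 -0.2545  0.008 ] [ 0.4313 -0.1079  0.008 ]
roof [ 0.6039 -0.0771  0.082 ] [ 0.7152 -0.0844  0.082 ] [ 0.5917 -0.2924  0.082 ]
```

```bash
python3 -m crank '[{"travel":[0.0025,-0.02,-0.03],"turn":0,"hand":1},{"travel":[0,-0.018,-0.04],"turn":0,"hand":1},{"travel":[0,0,-0.04],"turn":0,"hand":1},{"travel":[0,0,-0.04],"turn":0,"hand":1},{"travel":[0,0,-0.04],"turn":0,"hand":1},{"travel":[0,0,-0.02],"turn":0,"hand":1},{"travel":[0,0,-0.012],"turn":0,"hand":1},{"travel":[0,0,0],"turn":0,"hand":0.4},{"travel":[0,0,0],"turn":0,"hand":0.3},{"travel":[0,0,0],"turn":0,"hand":0.3},{"travel":[0,0,0],"turn":0,"hand":0.3},{"travel":[0,0,0],"turn":0,"hand":0.3},{"travel":[0,0,0],"turn":0,"hand":0.3},{"travel":[0,0,0],"turn":0,"hand":0.3}]' 50
```

```text
time: 4.7
position: [0.4493, -0.1813, 0.0109]
tool_rot: [3.139, -0.0, 1.518]
wrist_force: [-0.6, 0.8, 6.1]
gripper_width: 0.0451
grip_force: 50.1
```

```bash
python3 - <<'E'
from h import *
snap('wrist','w2')
E
```

```text
(no output)
```

View pics/w2.png

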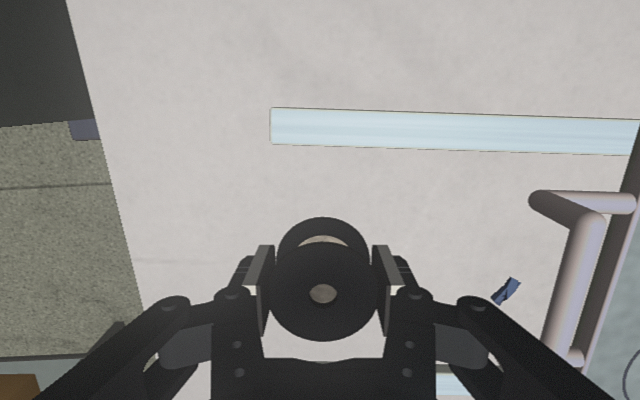

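The spool at (323,290) sits centred between the pads. Lift it and carry it over the roof.

```bash
python3 -m crank '[{"travel":[0,0,0.02],"turn":0,"hand":0.3},{"travel":[0,0,0.03],"turn":0,"hand":0.3},{"travel":[0,0,0.03],"turn":0,"hand":0.3},{"travel":[0,0,0.03],"turn":0,"hand":0.3},{"travel":[0.02,0,0.01],"turn":0,"hand":0.3},{"travel":[0.03,-0.005,0],"turn":0,"hand":0.3},{"travel":[0.03,-0.005,0],"turn":0,"hand":0.3},{"travel":[0.03,-0.005,0],"turn":0,"hand":0.3},{"travel":[0.03,-0.005,0],"turn":0,"hand":0.3},{"travel":[0.03,-0.005,0],"turn":0,"hand":0.3},{"travel":[0.025,0,0],"turn":0,"hand":0.3},{"travel":[0.017,0,0],"turn":0,"hand":0.3},{"travel":[0,0,0],"turn":0,"hand":0.3},{"travel":[0,0,0],"turn":0,"hand":0.3}]' 70
python3 - <<'E'
from h import *
snap('wrist','w3')
E
```

```text
time: 6.15
position: [0.6598, -0.2061, 0.1297]
tool_rot: [-3.141, 0.0, 1.518]
wrist_force: [-0.5, 0.1, -2.8]
gripper_width: 0.0445
grip_force: 71.7
```

View pics/w3.png

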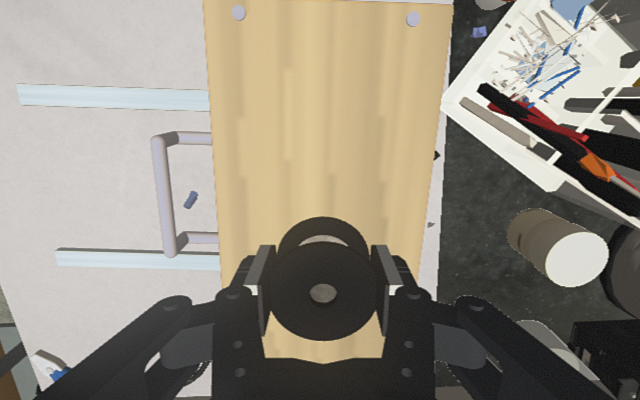

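The spool is held above the middle of the roof, whose edges are at about u=215 and u=440. Lower it and release.

```bash
python3 -m crank '[{"travel":[0,0,-0.02],"turn":0,"hand":0.3},{"travel":[0,0,-0.008],"turn":0,"hand":0.3},{"travel":[0,0,-0.004],"turn":0,"hand":0.3},{"travel":[0,0,-0.003],"turn":0,"hand":0.3},{"travel":[0,0,-0.002],"turn":0,"hand":0.3},{"travel":[0,0,0],"turn":0,"hand":0.3},{"travel":[0,0,0],"turn":0,"hand":0.3}]' 70
```

```text
time: 6.9
position: [0.6604, -0.2065, 0.0932]
tool_rot: [3.141, -0.0, 1.517]
wrist_force: [-4.0, 1.3, 5.2]
gripper_width: 0.0439
grip_force: 70.8
```

```bash
python3 -m crank '[{"travel":[0,0,0],"turn":0,"hand":0.6},{"travel":[0,0,0],"turn":0,"hand":0.7},{"travel":[0,0,0],"turn":0,"hand":0.9},{"travel":[0,0,0],"turn":0,"hand":0.9},{"travel":[0,0,0.02],"turn":0,"hand":0.9},{"travel":[0,0,0.03],"turn":0,"hand":0.9},{"travel":[0,0,0.04],"turn":0,"hand":0.9},{"travel":[-0.03,0,0.03],"turn":0,"hand":0.9},{"travel":[-0.04,0,0],"turn":0,"hand":0.6},{"travel":[-0.03,0,0],"turn":0,"hand":0.4},{"travel":[-0.022,-0.02,0],"turn":0,"hand":0.35},{"travel":[0,-0.03,0],"turn":0,"hand":0.35},{"travel":[0,-0.03,0],"turn":0,"hand":0.35},{"travel":[0,0,0],"turn":0,"hand":0.35}]' 70
python3 - <<'E'
from h import *
print(ctrl.get_state()['position'])
snap('wrist','w4')
for n in ('spool_mid','handle','roof_top'):
    print(n,[(np.round(d['xyz'],3).tolist(),round(d['score'],2)) for d in ctrl.tip_of('wrist',n)])
E
```

```text
time: 8.3
position: [0.537, -0.2913, 0.2131]
tool_rot: [3.141, 0.003, 1.512]
wrist_force: [0.2, -0.4, 0.3]
gripper_width: 0.03
grip_force: 0.0
[ 0.53704399 -0.29130642  0.21308467]
spool_mid [([0.661, -0.211, 0.098], 0.89)]
handle [([0.54, -0.197, 0.046], 0.88)]
roof_top []
```

View pics/w4.png

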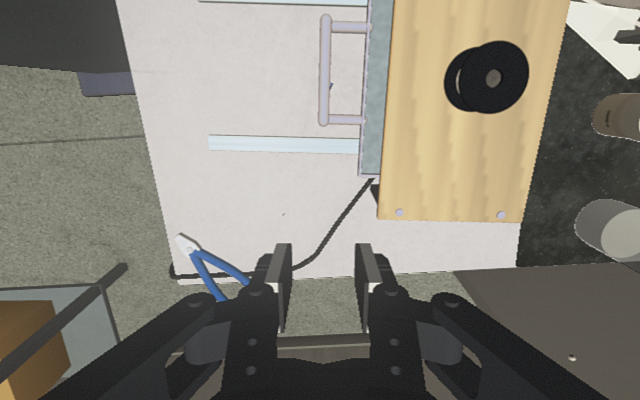

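The spool stands on the roof at (490,78). The handle bar runs from (325,17) to (323,122).

```bash
python3 - <<'E'
from h import *
print(wray(325,17,.042),wray(323,122,.042),wray(324,69,.042))
E
```

```text
[ 0.5476 -0.146   0.042 ] [ 0.5413 -0.2329  0.042 ] [ 0.5446 -0.1872  0.042 ]
```

```bash
python3 -m crank '[{"travel":[0.007,0.03,-0.02],"turn":0,"hand":0.4},{"travel":[0,0.04,-0.03],"turn":0,"hand":0.4},{"travel":[0,0.029,-0.03],"turn":0,"hand":0.4},{"travel":[0,0,-0.04],"turn":0,"hand":0.4},{"travel":[0,0,-0.03],"turn":0,"hand":0.4},{"travel":[0,0,-0.02],"turn":0,"hand":0.4},{"travel":[0,0,-0.013],"turn":0,"hand":0.4},{"travel":[0,0,0],"turn":0,"hand":0.4}]' 70
python3 - <<'E'
from h import *
snap('wrist','w5')
E
```

```text
time: 9.3
position: [0.5435, -0.1858, 0.0275]
tool_rot: [-3.137, -0.001, 1.519]
wrist_force: [-3.7, 0.6, 0.2]
gripper_width: 0.0341
grip_force: 0.0
```

View pics/w5.png

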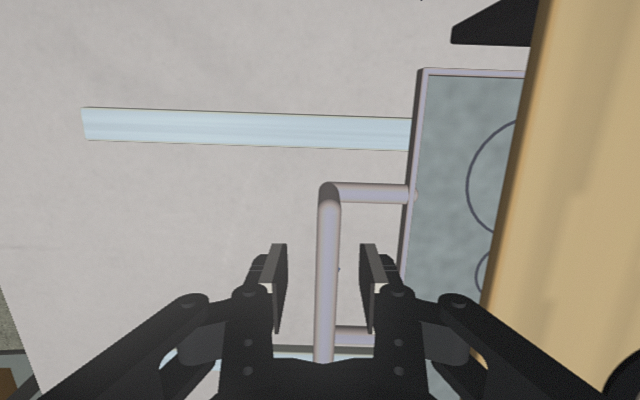

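The bar lies between the pads, around (328,270). Close and pull.

```bash
python3 -m crank '[{"travel":[0,0,0],"turn":0,"hand":0},{"travel":[0,0,0],"turn":0,"hand":0},{"travel":[0,0,0],"turn":0,"hand":0},{"travel":[0,0,0],"turn":0,"hand":0},{"travel":[-0.01,0.0006,0],"turn":0,"hand":0},{"travel":[-0.02,0.0011,0],"turn":0,"hand":0},{"travel":[-0.02,0.0011,0],"turn":0,"hand":0},{"travel":[-0.02,0.0011,0],"turn":0,"hand":0},{"travel":[-0.02,0.0011,0],"turn":0,"hand":0},{"travel":[-0.02,0.0011,0],"turn":0,"hand":0},{"travel":[-0.015,0.0008,0],"turn":0,"hand":0},{"travel":[-0.008,0.0005,0],"turn":0,"hand":0},{"travel":[-0.004,0,0],"turn":0,"hand":0},{"travel":[0,0,0],"turn":0,"hand":0}]' 70
```

```text
time: 10.75
position: [0.409, -0.1757, 0.0303]
tool_rot: [3.141, -0.006, 1.52]
wrist_force: [0.8, 14.8, 16.1]
gripper_width: 0.007
grip_force: 71.3
```

```bash
python3 -m crank '[{"travel":[-0.003,0,-0.001],"turn":0,"hand":0},{"travel":[-0.003,0,0],"turn":0,"hand":0},{"travel":[-0.002,0,0],"turn":0,"hand":0},{"travel":[0,0,0],"turn":0,"hand":0},{"travel":[0,0,0],"turn":0,"hand":0}]' 70
```

```text
time: 11.25
position: [0.4062, -0.1756, 0.0303]
tool_rot: [3.133, -0.005, 1.522]
wrist_force: [9.3, 18.2, 16.5]
gripper_width: 0.0074
grip_force: 71.3
```

```bash
python3 -m crank '[{"travel":[0,0,0],"turn":0,"hand":0.4},{"travel":[0,0,0],"turn":0,"hand":0.4},{"travel":[0,0,0],"turn":0,"hand":0.4},{"travel":[0,0,0.03],"turn":0,"hand":0.4},{"travel":[0,0,0.04],"turn":0,"hand":0.4},{"travel":[0,0,0.04],"turn":0,"hand":0.6},{"travel":[0.02,0.01,0.04],"turn":0,"hand":1},{"travel":[0.04,0.01,0.04],"turn":0,"hand":1},{"travel":[0.04,0.015,0.03],"turn":0,"hand":1},{"travel":[0,0.0,0],"turn":0,"hand":1},{"travel":[0,0,0],"turn":0,"hand":1}]' 70
python3 - <<'E'
from h import *
print(ctrl.get_state()['position'])
snap('wrist','w6')
for n in ('spool_mid','handle','roof_top','mid_low','left_low','right_low'):
    print(n,[(np.round(d['xyz'],3).tolist(),round(d['score'],2)) for d in ctrl.tip_of('wrist',n)])
E
```

```text
time: 12.35
position: [0.4937, -0.1469, 0.2418]
tool_rot: [3.141, 0.001, 1.518]
wrist_force: [-0.2, -0.1, -0.4]
gripper_width: 0.0854
grip_force: 0.0
[ 0.49371268 -0.14693399  0.24181247]
spool_mid [([0.659, -0.212, 0.097], 0.74)]
handle [([0.404, -0.186, 0.043], 0.93), ([0.472, 0.004, 0.012], 0.61)]
roof_top []
mid_low [([0.505, -0.195, 0.026], 0.73)]
left_low [([0.506, -0.145, 0.028], 0.56)]
right_low [([0.503, -0.25, 0.026], 0.55)]
```

View pics/w6.png

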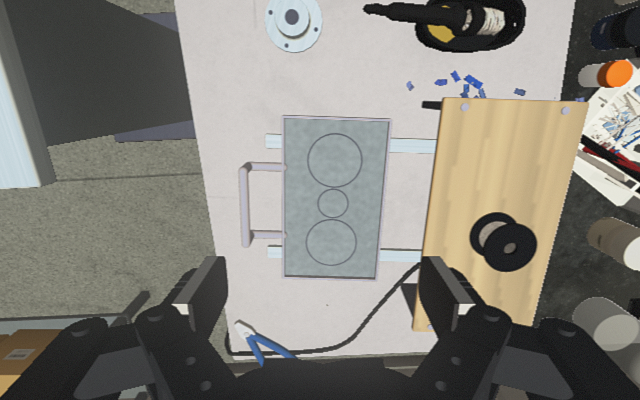

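The tray is out. Its rings are at (334,160), (333,203) and (331,242), and the spool is on the roof at (505,243). I'll refine the ring centres.

```bash
python3 - <<'E'
from h import *
g=cv2.cvtColor(cv2.imread('pics/w6.png'),6)
x0,y0=286,119; c=cv2.resize(g[y0:276,x0:380],None,fx=4,fy=4,interpolation=2)
b=cv2.adaptiveThreshold(cv2.GaussianBlur(c,(5,5),0),255,0,1,41,12)
cs,_=cv2.findContours(b,0,2)
P=[]
for k in cs:
    if len(k)>80:
        (cx,cy),ax,an=cv2.fitEllipse(k); u,v=cx/4+x0-.375,cy/4+y0-.375
        print(round(u,1),round(v,1),np.round(np.array(ax)/4,1),wray(u,v,.014))
# tray corners
print([wray(u,v,.02).tolist() for u,v in[(284,116),(389,119),(284,277),(377,279)]])
print('hub U',wray(293,17,.024))
print('bar',wray(243,168,.047),wray(246,247,.047))
E
```

```text
375.7 260.9 [ 2.1 78.6] [ 0.5513 -0.2723  0.014 ]
332.7 196.3 [ 53.5 150.2] [ 0.5016 -0.185   0.014 ]
[[0.4535, -0.0903, 0.02], [0.566, -0.0996, 0.02], [0.4359, -0.2853, 0.02], [0.5519, -0.2944, 0.02]]
hub U [0.4712 0.0032 0.024 ]
bar [ 0.4093 -0.139   0.047 ] [ 0.4012 -0.2291  0.047 ]
```

```bash
cat >> h.py <<'E'
def rect(im,s,z,cx,cy,half=.12,px=4000):  # metric top view: col=+x, row=-y
    k=ctrl.get_calibration('wrist'); T=np.array(k['tool_from_camera'])
    R=Rot.from_euler('xyz',s['tool_rot']).as_matrix(); A=R@T[:3,:3]; o=np.array(s['position'])+R@T[:3,3]
    n=int(2*half*px); q=np.array([[0,0],[n,0],[n,n],[0,n]],np.float32); src=[]
    for c,r in q:
        p=A.T@(np.array([cx-half+c/px,cy+half-r/px,z])-o); src.append([p[0]/p[2]*k['fx']+k['cx'],p[1]/p[2]*k['fy']+k['cy']])
    return cv2.warpPerspective(im,cv2.getPerspectiveTransform(np.array(src,np.float32),q),(n,n))
def circ(im,s,z,cx,cy,rad,half=.05,p2=25,tol=.0015,md=.02,p1=60):
    px=4000; w=rect(im,s,z,cx,cy,half,px); g=cv2.GaussianBlur(cv2.cvtColor(w,6),(9,9),2)
    h=cv2.HoughCircles(g,cv2.HOUGH_GRADIENT,1.5,md*px,param1=p1,param2=p2,minRadius=int((rad-tol)*px),maxRadius=int((rad+tol)*px))
    return [] if h is None else [(round(cx-half+a/px,4),round(cy+half-b/px,4),round(r/px,4)) for a,b,r in h[0][:3]]
E
python3 - <<'E'
from h import *
s=ctrl.get_state(); im=cv2.imread('pics/w6.png')
print([wray(u,v,.014).tolist() for u,v in[(334,160),(333,203),(331,242)]])
cv2.imwrite('pics/r6.png',rect(im,s,.014,.503,-.193,.11,2600))
for y in(-.145,-.193,-.244):
  for rad in (.0172,.0302): print(y,rad,circ(im,s,.014,.503,y,rad,p2=12,p1=30))
E
```

```text
[[0.5051, -0.1421, 0.014], [0.5016, -0.1934, 0.014], [0.4968, -0.2435, 0.014]]
-0.145 0.0172 [(np.float32(0.5012), np.float32(-0.1934), np.float32(0.0164)), (np.float32(0.5173), np.float32(-0.1492), np.float32(0.0183)), (np.float32(0.5398), np.float32(-0.1139), np.float32(0.0183))]
-0.145 0.0302 [(np.float32(0.5053), np.float32(-0.1417), np.float32(0.0304)), (np.float32(0.5327), np.float32(-0.1263), np.float32(0.0309)), (np.float32(0.5477), np.float32(-0.1841), np.float32(0.0296))]
-0.193 0.0172 [(np.float32(0.5012), np.float32(-0.1938), np.float32(0.0166)), (np.float32(0.5173), np.float32(-0.1492), np.float32(0.0183)), (np.float32(0.4959), np.float32(-0.1526), np.float32(0.0183))]
-0.193 0.0302 [(np.float32(0.5057), np.float32(-0.1436), np.float32(0.0288)), (np.float32(0.4967), np.float32(-0.2429), np.float32(0.0287)), (np.float32(0.4907), np.float32(-0.1863), np.float32(0.0288))]
-0.244 0.0172 [(np.float32(0.5012), np.float32(-0.1946), np.float32(0.0158)), (np.float32(0.5342), np.float32(-0.2752), np.float32(0.0179)), (np.float32(0.5072), np.float32(-0.2358), np.float32(0.0183))]
-0.244 0.0302 [(np.float32(0.4963), np.float32(-0.2444), np.float32(0.0293)), (np.float32(0.5214), np.float32(-0.2624), np.float32(0.0296)), (np.float32(0.4708), np.float32(-0.2602), np.float32(0.0313))]
```

View pics/r6.png

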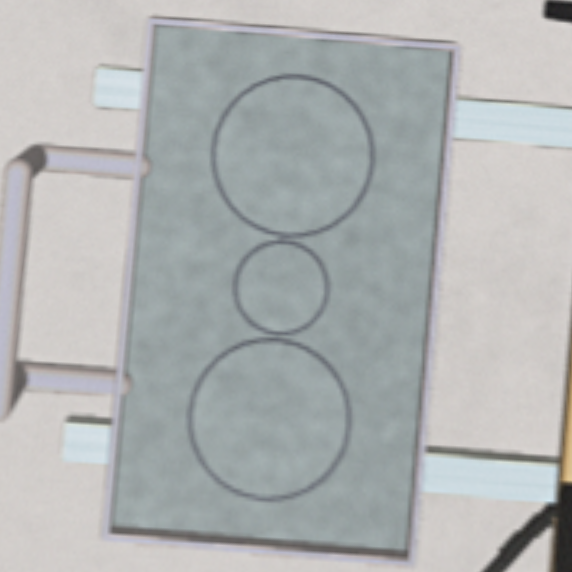

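Places: left (.505,-.142), mid (.501,-.1935), right (.4965,-.244), with yaw −0.08. Move over the first hubs.

```bash
python3 -m crank '[{"travel":[-0.01,0.03,0],"turn":-0.028,"hand":0.8},{"travel":[-0.01,0.04,0],"turn":0,"hand":0.8},{"travel":[-0.008,0.04,0],"turn":0,"hand":0.8},{"travel":[0,0.04,0],"turn":0,"hand":0.8},{"travel":[0,0.04,0],"turn":0,"hand":0.8},{"travel":[0,0.03,0],"turn":0,"hand":0.8},{"travel":[0,0,0],"turn":0,"hand":0.8},{"travel":[0,0,0],"turn":0,"hand":0.8}]' 70
python3 - <<'E'
from h import *
s=ctrl.get_state(); im=snap('wrist','w7'); print(s['position'],s['tool_rot'])
f=lambda l:[tuple(map(float,x)) for x in l]
print('U brim',f(circ(im,s,.006,.471,.003,.03)),'crown',f(circ(im,s,.024,.471,.003,.017)))
print('D brim',f(circ(im,s,.024,.461,.077,.03)))
E
```

```text
time: 13.5
position: [0.4652, 0.0732, 0.2416]
tool_rot: [-3.141, 0.0, 1.491]
wrist_force: [1.0, -1.4, 1.0]
gripper_width: 0.0688
grip_force: 0.0
[0.46521338 0.07320554 0.24161433] [-3.14113508e+00  4.94702911e-04  1.49098775e+00]
U brim [(0.47110000252723694, 0.004800000227987766, 0.028699999675154686)] crown [(0.4706999957561493, 0.004399999976158142, 0.016499999910593033)]
D brim []
```

View pics/w7.png

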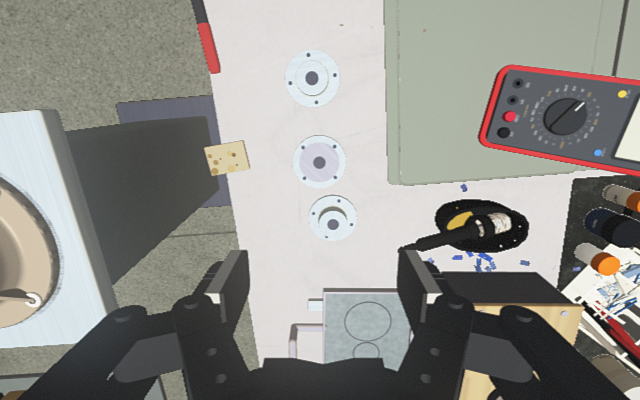

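The view shows U1 at (332,220), D1 at (319,161) and U2 at (312,78). Pick U1.

```bash
python3 -c "
from h import *
print(wray(319,161,.024),wray(312,78,.024))"
python3 -m crank '[{"travel":[0.006,-0.029,-0.03],"turn":0,"hand":0.7},{"travel":[0,-0.04,-0.04],"turn":0,"hand":0.7},{"travel":[0,0,-0.04],"turn":0,"hand":0.7},{"travel":[0,0,-0.04],"turn":0,"hand":0.7},{"travel":[0,0,-0.04],"turn":0,"hand":0.7},{"travel":[0,0,-0.02],"turn":0,"hand":0.7},{"travel":[0,0,-0.015],"turn":0,"hand":0.7},{"travel":[0,0,-0.0065],"turn":0,"hand":0.7},{"travel":[0,0,0],"turn":0,"hand":0.2},{"travel":[0,0,0],"turn":0,"hand":0.2},{"travel":[0,0,0],"turn":0,"hand":0.2},{"travel":[0,0,0],"turn":0,"hand":0.2},{"travel":[0,0,0],"turn":0,"hand":0.2}]' 60
```

```text
[0.4613 0.0789 0.024 ] [0.4615 0.1656 0.024 ]
time: 14.85
position: [0.472, 0.0082, 0.016]
tool_rot: [3.14, -0.0, 1.489]
wrist_force: [-1.9, -2.6, 6.5]
gripper_width: 0.0307
grip_force: 59.6
```

```bash
python3 -m crank '[{"travel":[0,0,0],"turn":0,"hand":0.6},{"travel":[0,0,0],"turn":0,"hand":0.6},{"travel":[0,-0.0037,0],"turn":0,"hand":0.6},{"travel":[0,0,-0.003],"turn":0,"hand":0.6},{"travel":[0,0,0],"turn":0,"hand":0.6},{"travel":[0,0,0],"turn":0,"hand":0.6}]' 60
python3 -c "
from h import *
s=ctrl.get_state(); im=snap('wrist','w8'); print(s['position'],s['wrist_force'])"
```

```text
time: 15.45
position: [0.4714, 0.0051, 0.0118]
tool_rot: [-3.141, 0.0, 1.49]
wrist_force: [-1.0, 0.0, -0.4]
gripper_width: 0.0513
grip_force: 0.0
[0.47140957 0.00511364 0.01181487] [-1.04093976  0.00732212 -0.37614647]
```

View pics/w8.png

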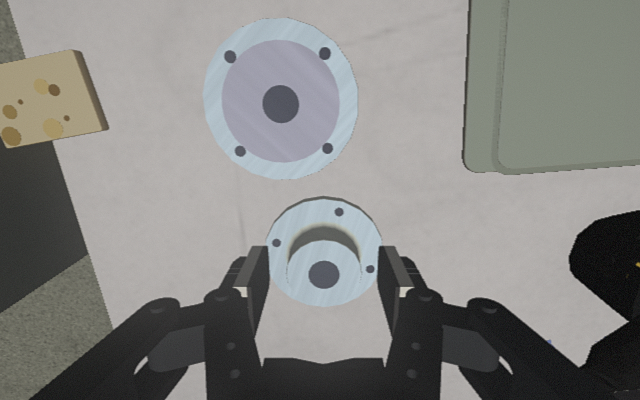

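The hub crown's hole is at (323,273) between the pads, and D1's brim centre is at (281,98).

```bash
python3 -c "
from h import *
s=ctrl.get_state();im=cv2.imread('pics/w8.png')
print('hub',wray(323,273,.024),'D1',wray(281,98,.024))
k=ctrl.get_calibration('wrist')
print(circ(im,s,.024,.471,.004,.017,p2=15),circ(im,s,.024,.461,.077,.03,p2=15))
"
```

```text
hub [0.4714 0.0054 0.024 ] D1 [0.4616 0.081  0.024 ]
[(np.float32(0.4722), np.float32(0.0122), np.float32(0.0158)), (np.float32(0.4977), np.float32(-0.0043), np.float32(0.0183)), (np.float32(0.4429), np.float32(0.0002), np.float32(0.0179))] [(np.float32(0.4618), np.float32(0.0702), np.float32(0.0309))]
```

```bash
python3 -m crank '[{"travel":[0,0,0],"turn":0,"hand":0.2},{"travel":[0,0,0],"turn":0,"hand":0.2},{"travel":[0,0,0],"turn":0,"hand":0.2},{"travel":[0,0,0],"turn":0,"hand":0.2},{"travel":[0,0,0.02],"turn":0,"hand":0.2},{"travel":[0,0,0.04],"turn":0,"hand":0.2},{"travel":[0.005,-0.03,0.02],"turn":0,"hand":0.2},{"travel":[0.01,-0.04,0],"turn":0,"hand":0.2},{"travel":[0.01,-0.04,0],"turn":0,"hand":0.2},{"travel":[0,-0.04,0],"turn":0,"hand":0.2},{"travel":[0,-0.04,0],"turn":0,"hand":0.2},{"travel":[0,-0.04,0],"turn":0,"hand":0.2},{"travel":[0,-0.019,0],"turn":0,"hand":0.2},{"travel":[0,0,0],"turn":0,"hand":0.2},{"travel":[0,0,0],"turn":0,"hand":0.2}]' 60
python3 -c "
from h import *
s=ctrl.get_state(); im=snap('wrist','w9')"
```

```text
time: 17.0
position: [0.4961, -0.2436, 0.0916]
tool_rot: [-3.141, -0.001, 1.489]
wrist_force: [0.5, 0.7, -0.9]
gripper_width: 0.0313
grip_force: 60.1
```

```bash
python3 -m crank '[{"travel":[0,0,-0.03],"turn":0,"hand":0.2},{"travel":[0,0,-0.02],"turn":0,"hand":0.2},{"travel":[0,0,-0.01],"turn":0,"hand":0.2},{"travel":[0,0,-0.004],"turn":0,"hand":0.2},{"travel":[0,0,-0.002],"turn":0,"hand":0.2},{"travel":[0,0,0],"turn":0,"hand":0.2},{"travel":[0,0,0],"turn":0,"hand":0.2}]' 60
```

```text
time: 17.75
position: [0.4972, -0.244, 0.0268]
tool_rot: [3.14, 0.0, 1.49]
wrist_force: [0.3, -0.7, -1.0]
gripper_width: 0.0314
grip_force: 60.1
```

```bash
python3 -m crank '[{"travel":[0,0,-0.001],"turn":0,"hand":0.2},{"travel":[0,0,0],"turn":0,"hand":0.2},{"travel":[0,0,0],"turn":0,"hand":0.3},{"travel":[0,0,0],"turn":0,"hand":0.5},{"travel":[0,0,0],"turn":0,"hand":0.6},{"travel":[0,0,0.02],"turn":0,"hand":0.6},{"travel":[0,0,0.04],"turn":0,"hand":0.6},{"travel":[0,0.02,0.04],"turn":0,"hand":0.7},{"travel":[-0.005,0.04,0.04],"turn":0,"hand":0.7},{"travel":[-0.01,0.045,0.02],"turn":0,"hand":0.7},{"travel":[-0.01,0.045,0],"turn":0,"hand":0.7},{"travel":[-0.01,0.045,0],"turn":0,"hand":0.7},{"travel":[0,0.045,0],"turn":0,"hand":0.7},{"travel":[0,0.045,0],"turn":0,"hand":0.7},{"travel":[0,0.045,0],"turn":0,"hand":0.7},{"travel":[0,0.045,0],"turn":0,"hand":0.7},{"travel":[0,0.035,0],"turn":0,"hand":0.7},{"travel":[0,0,0],"turn":0,"hand":0.7},{"travel":[0,0,0],"turn":0,"hand":0.7}]' 60
python3 -c "
from h import *
s=ctrl.get_state(); im=snap('wrist','w10');f=lambda l:[tuple(map(float,x)) for x in l]
for n in ('up_1_mid','down_1_mid'):
    print(n,[(np.round(d['xyz'],3).tolist(),round(d['score'],2)) for d in ctrl.tip_of('wrist',n)])
print(f(circ(im,s,.006,.461,.166,.03)),f(circ(im,s,.024,.461,.166,.017,p2=15)),f(circ(im,s,.024,.461,.08,.03,p2=15)))
for y in (.33,.35):print(f(circ(im,s,.024,.452,y,.03,p2=15,half=.06)))
"
```

```text
time: 19.65
position: [0.462, 0.1613, 0.1799]
tool_rot: [-3.141, 0.001, 1.491]
wrist_force: [0.2, -1.0, 0.4]
gripper_width: 0.06
grip_force: 0.0
up_1_mid []
down_1_mid []
[(0.4602999985218048, 0.16740000247955322, 0.03020000085234642)] [(0.4611000120639801, 0.1712000072002411, 0.015699999406933784), (0.4374000132083893, 0.2087000012397766, 0.017400000244379044)] [(0.4611000120639801, 0.07989999651908875, 0.0284000001847744), (0.414900004863739, 0.11670000106096268, 0.030400000512599945)]
[(0.4458000063896179, 0.33959999680519104, 0.031300000846385956), (0.43529999256134033, 0.28139999508857727, 0.031300000846385956)]
[(0.44620001316070557, 0.3393000066280365, 0.031300000846385956)]
```

View pics/w10.png

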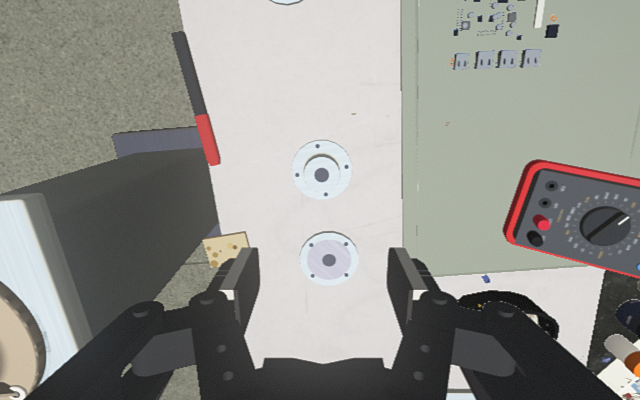

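U2 shows at (321,175) and D1 at (329,260). From here I'll use the dark centre hole as a numeric marker.

```bash
cat >> h.py <<'E'
def hole(im,s,x,y,z=.024,half=.02):
    px=4000; w=cv2.cvtColor(rect(im,s,z,x,y,half,px),6)
    b=(cv2.GaussianBlur(w,(9,9),2)<100).astype(np.uint8)
    n,l,st,c=cv2.connectedComponentsWithStats(b); o=[]
    for i in range(1,n):
        a=st[i,4]/px**2*1e6
        if a>8: o.append((round(float(x-half+c[i][0]/px),4),round(float(y+half-c[i][1]/px),4),'d=%.1fmm w%.1f h%.1f'%(2*(a/np.pi)**.5,st[i,2]/4,st[i,3]/4)))
    return o
E
python3 -c "
from h import *
s=ctrl.get_state(); im=cv2.imread('pics/w10.png')
print(hole(im,s,.461,.167),hole(im,s,.461,.08))
print(wray(321,174,.024))
s['position']=[.4714,.0051,.0118];s['tool_rot']=[3.141,0,1.49]
im=cv2.imread('pics/w8.png');print(hole(im,s,.4714,.005),hole(im,s,.461,.08))
"
```

```text
[] []
[0.4608 0.1655 0.024 ]
[(0.4728, 0.0219, 'd=11.3mm w28.8 h10.8'), (0.4715, 0.0047, 'd=12.6mm w12.5 h12.8')] [(0.4792, 0.0952, 'd=3.5mm w3.5 h3.2'), (0.4611, 0.0789, 'd=12.9mm w12.8 h13.0')]
```

```bash
sed -i 's/<100)/<130)/' h.py; python3 -m crank '[{"travel":[-0.0015,0.005,-0.02],"turn":0,"hand":0.6},{"travel":[0,0,-0.03],"turn":0,"hand":0.6},{"travel":[0,0,-0.04],"turn":0,"hand":0.6},{"travel":[0,0,-0.03],"turn":0,"hand":0.6},{"travel":[0,0,-0.02],"turn":0,"hand":0.6},{"travel":[0,0,-0.01],"turn":0,"hand":0.6},{"travel":[0,0,0],"turn":0,"hand":0.6},{"travel":[0,0,0],"turn":0,"hand":0.6}]' 60
python3 -c "
from h import *
s=ctrl.get_state(); im=snap('wrist','w11');print(s['position'])
print(hole(im,s,.461,.167,half=.014)); print(circ(im,s,.006,.461,.167,.03,p2=15))
"
```

```text
time: 20.6
position: [0.4614, 0.1657, 0.0309]
tool_rot: [3.141, -0.0, 1.489]
wrist_force: [0.3, -0.2, 0.2]
gripper_width: 0.0514
grip_force: 0.0
[0.46142279 0.16568137 0.03088361]
[(0.4607, 0.1673, 'd=13.4mm w13.2 h13.5')]
[(np.float32(0.4607), np.float32(0.1677), np.float32(0.0304)), (np.float32(0.4989), np.float32(0.2119), np.float32(0.0296))]
```

```bash
python3 -m crank '[{"travel":[-0.0007,0.0015,-0.01],"turn":0,"hand":0.6},{"travel":[0,0,-0.009],"turn":0,"hand":0.6},{"travel":[0,0,0],"turn":0,"hand":0.6},{"travel":[0,0,0],"turn":0,"hand":0.2},{"travel":[0,0,0],"turn":0,"hand":0.2},{"travel":[0,0,0],"turn":0,"hand":0.2},{"travel":[0,0,0],"turn":0,"hand":0.2},{"travel":[0,0,0],"turn":0,"hand":0.2}]' 60
python3 -m crank '[{"travel":[0,0,0.02],"turn":0,"hand":0.2},{"travel":[0,0,0.04],"turn":0,"hand":0.2},{"travel":[0.0,-0.02,0.02],"turn":0,"hand":0.2},{"travel":[0.01,-0.04,0],"turn":0,"hand":0.2},{"travel":[0.01,-0.04,0],"turn":0,"hand":0.2},{"travel":[0.01,-0.04,0],"turn":0,"hand":0.2},{"travel":[0.01,-0.04,0],"turn":0,"hand":0.2},{"travel":[0.004,-0.04,0],"turn":0,"hand":0.2},{"travel":[0,-0.04,0],"turn":0,"hand":0.2},{"travel":[0,-0.03,0],"turn":0,"hand":0.2},{"travel":[0,-0.019,0],"turn":0,"hand":0.2},{"travel":[0,0,0],"turn":0,"hand":0.2},{"travel":[0,0,0],"turn":0,"hand":0.2}]' 60
python3 -c "
from h import *
s=ctrl.get_state(); im=snap('wrist','w12');p=s['position'];print(p)
print(hole(im,s,p[0],p[1],p[2]+.0122,half=.012))
"
```

```text
time: 21.45
position: [0.4601, 0.1676, 0.0114]
tool_rot: [3.141, -0.0, 1.49]
wrist_force: [-2.4, -1.1, 6.0]
gripper_width: 0.0315
grip_force: 59.4
time: 22.75
position: [0.5037, -0.1413, 0.0908]
tool_rot: [-3.141, -0.0, 1.489]
wrist_force: [-0.4, 0.9, -2.0]
gripper_width: 0.0313
grip_force: 59.8
[ 0.50371458 -0.14125743  0.09082716]
[(0.5035, -0.1414, 'd=13.5mm w13.2 h13.8')]
```

```bash
python3 -m crank '[{"travel":[0.0013,-0.0006,-0.03],"turn":0,"hand":0.2},{"travel":[0,0,-0.02],"turn":0,"hand":0.2},{"travel":[0,0,-0.01],"turn":0,"hand":0.2},{"travel":[0,0,-0.003],"turn":0,"hand":0.2},{"travel":[0,0,-0.002],"turn":0,"hand":0.2},{"travel":[0,0,-0.001],"turn":0,"hand":0.2},{"travel":[0,0,0],"turn":0,"hand":0.2},{"travel":[0,0,0],"turn":0,"hand":0.3},{"travel":[0,0,0],"turn":0,"hand":0.5},{"travel":[0,0,0],"turn":0,"hand":0.6},{"travel":[0,0,0.02],"turn":0,"hand":0.6},{"travel":[0,0,0.04],"turn":0,"hand":0.6},{"travel":[0,0,0.04],"turn":0,"hand":0.6},{"travel":[0,0.01,0.04],"turn":0,"hand":0.7},{"travel":[0,0,0],"turn":0,"hand":0.7},{"travel":[0,0,0],"turn":0,"hand":0.7}]' 60
python3 -c "
from h import *
s=ctrl.get_state(); im=snap('wrist','w13');p=s['position'];print(p)
for q in((.505,-.142),(.4965,-.244)):
  print(hole(im,s,*q,.038,half=.014),circ(im,s,.02,*q,.03,p2=15,half=.045))
print(circ(im,s,.014,.501,-.1935,.017,p2=12,p1=30,half=.03))
"
```

```text
time: 24.4
position: [0.5059, -0.1317, 0.166]
tool_rot: [3.139, -0.001, 1.491]
wrist_force: [-0.1, 0.3, -0.2]
gripper_width: 0.0601
grip_force: 0.0
[ 0.5058913  -0.13168517  0.1660278 ]
[(0.5052, -0.1422, 'd=12.9mm w12.8 h13.0')] [(np.float32(0.5052), np.float32(-0.1418), np.float32(0.0292))]
[(0.484, -0.2316, 'd=3.9mm w4.5 h5.0'), (0.4971, -0.2446, 'd=12.9mm w12.8 h13.0')] [(np.float32(0.4986), np.float32(-0.2404), np.float32(0.03)), (np.float32(0.5019), np.float32(-0.2671), np.float32(0.0296))]
[(np.float32(0.5034), np.float32(-0.1933), np.float32(0.0183)), (np.float32(0.4727), np.float32(-0.1794), np.float32(0.0179)), (np.float32(0.5244), np.float32(-0.2031), np.float32(0.0166))]
```

```bash
python3 -m crank '[{"travel":[-0.01,0.04,0],"turn":0,"hand":1},{"travel":[-0.01,0.04,0],"turn":0,"hand":1},{"travel":[-0.01,0.04,0],"turn":0,"hand":1},{"travel":[-0.01,0.04,-0.01],"turn":0,"hand":1},{"travel":[-0.005,0.04,-0.02],"turn":0,"hand":1},{"travel":[0,0.011,-0.03],"turn":0,"hand":1},{"travel":[0,0,-0.04],"turn":0,"hand":1},{"travel":[0,0,-0.03],"turn":0,"hand":1},{"travel":[0,0,0],"turn":0,"hand":1},{"travel":[0,0,0],"turn":0,"hand":1}]' 60
python3 -c "
from h import *
s=ctrl.get_state(); im=snap('wrist','w14');print(s['position'])
print(hole(im,s,.461,.08,half=.014)); print(circ(im,s,.024,.461,.08,.03,p2=15))
"
```

```text
time: 25.45
position: [0.4594, 0.0781, 0.0345]
tool_rot: [-3.139, 0.002, 1.489]
wrist_force: [0.3, -0.6, 0.1]
gripper_width: 0.0855
grip_force: 0.0
[0.45943766 0.07805239 0.03451653]
[(0.4612, 0.0789, 'd=14.1mm w14.0 h14.0')]
[(np.float32(0.4611), np.float32(0.0799), np.float32(0.0287)), (np.float32(0.4284), np.float32(0.1294), np.float32(0.0309)), (np.float32(0.4963), np.float32(0.1268), np.float32(0.03))]
```

```bash
python3 -m crank '[{"travel":[0.0018,0.0009,-0.01],"turn":0,"hand":1},{"travel":[0,0,-0.01],"turn":0,"hand":1},{"travel":[0,0,-0.008],"turn":0,"hand":1},{"travel":[0,0,0],"turn":0,"hand":1},{"travel":[0,0,0],"turn":0,"hand":0.5},{"travel":[0,0,0],"turn":0,"hand":0.5},{"travel":[0,0,0],"turn":0,"hand":0.5},{"travel":[0,0,0],"turn":0,"hand":0.5},{"travel":[0,0,0],"turn":0,"hand":0.5}]' 60
python3 -m crank '[{"travel":[0,0,0.02],"turn":0,"hand":0.5},{"travel":[0,0,0.04],"turn":0,"hand":0.5},{"travel":[0.0,-0.02,0.03],"turn":0,"hand":0.5},{"travel":[0.01,-0.04,0],"turn":0,"hand":0.5},{"travel":[0.01,-0.04,0],"turn":0,"hand":0.5},{"travel":[0.01,-0.04,0],"turn":0,"hand":0.5},{"travel":[0.01,-0.04,0],"turn":0,"hand":0.5},{"travel":[0,-0.04,0],"turn":0,"hand":0.5},{"travel":[0,-0.04,0],"turn":0,"hand":0.5},{"travel":[0,-0.012,0],"turn":0,"hand":0.5},{"travel":[0,0,0],"turn":0,"hand":0.5},{"travel":[0,0,0],"turn":0,"hand":0.5}]' 60
python3 -c "
from h import *
s=ctrl.get_state(); im=snap('wrist','w15');p=s['position'];print(p)
for d in(.015,.018,.021):print(hole(im,s,p[0],p[1],p[2]+d,half=.014))
"
```

```text
time: 26.4
position: [0.4621, 0.0799, 0.0079]
tool_rot: [3.141, -0.001, 1.49]
wrist_force: [-2.8, -0.7, 8.3]
gripper_width: 0.057
grip_force: 61.7
time: 27.6
position: [0.502, -0.1907, 0.0969]
tool_rot: [-3.141, -0.001, 1.49]
wrist_force: [0.2, 1.2, -1.1]
gripper_width: 0.0565
grip_force: 64.6
[ 0.50198649 -0.1907417   0.09693821]
[(0.5017, -0.1922, 'd=13.8mm w13.8 h13.8')]
[(0.5018, -0.1903, 'd=13.4mm w13.2 h13.5')]
[(0.5019, -0.1885, 'd=13.1mm w13.0 h13.2')]
```

```bash
python3 -m crank '[{"travel":[-0.0006,-0.0018,-0.02],"turn":0,"hand":0.5},{"travel":[0,0,-0.02],"turn":0,"hand":0.5},{"travel":[0,0,-0.015],"turn":0,"hand":0.5},{"travel":[0,0,-0.008],"turn":0,"hand":0.5},{"travel":[0,0,0],"turn":0,"hand":0.5},{"travel":[0,0,0],"turn":0,"hand":0.5}]' 60
python3 -c "
from h import *
s=ctrl.get_state(); im=snap('wrist','w16');p=s['position'];print(p)
for d in(.014,.016,.018):print(hole(im,s,p[0],p[1],p[2]+d,half=.014))
print(hole(im,s,.505,-.142,.038,half=.014),circ(im,s,p[2]+.016,p[0],p[1],.03,p2=15,half=.045))
"
```

```text
time: 28.25
position: [0.5018, -0.1937, 0.0344]
tool_rot: [3.141, 0.0, 1.49]
wrist_force: [0.2, -0.2, -1.1]
gripper_width: 0.0569
grip_force: 64.6
[ 0.50182163 -0.19371401  0.03443531]
[(0.5014, -0.1957, 'd=13.9mm w14.0 h13.8')]
[(0.5015, -0.1945, 'd=13.7mm w13.8 h13.8')]
[(0.5016, -0.1933, 'd=13.5mm w13.2 h13.5')]
[(0.5054, -0.1422, 'd=13.4mm w13.2 h13.5')] [(np.float64(0.5016), np.float64(-0.1935), np.float32(0.0288)), (np.float64(0.4956), np.float64(-0.2149), np.float32(0.0304)), (np.float64(0.4911), np.float64(-0.1703), np.float32(0.0313))]
```

```bash
python3 -m crank '[{"travel":[0,0.0005,-0.004],"turn":0,"hand":0.5},{"travel":[0,0,-0.004],"turn":0,"hand":0.5},{"travel":[0,0,-0.003],"turn":0,"hand":0.5},{"travel":[0,0,-0.0015],"turn":0,"hand":0.5},{"travel":[0,0,0],"turn":0,"hand":0.5},{"travel":[0,0,0],"turn":0,"hand":0.5}]' 60
```

```text
time: 28.9
position: [0.5021, -0.1934, 0.022]
tool_rot: [3.14, -0.0, 1.49]
wrist_force: [0.9, 2.0, 4.5]
gripper_width: 0.057
grip_force: 65.1
```

```bash
python3 -m crank '[{"travel":[0,0,0],"turn":0,"hand":0.75},{"travel":[0,0,0],"turn":0,"hand":0.8},{"travel":[0,0,0],"turn":0,"hand":0.85},{"travel":[0,0,0.02],"turn":0,"hand":0.85},{"travel":[0,0,0.04],"turn":0,"hand":0.85},{"travel":[0,0.02,0.04],"turn":0,"hand":0.85},{"travel":[0,0.04,0.04],"turn":0,"hand":0.85},{"travel":[0,0,0],"turn":0,"hand":0.85},{"travel":[0,0,0],"turn":0,"hand":0.85}]' 60
python3 -c "
from h import *
s=ctrl.get_state(); im=snap('wrist','w17');p=s['position'];print(p)
for q in((.505,-.142),(.501,-.1935),(.497,-.2446)):print(hole(im,s,*q,.038,half=.014))
print(circ(im,s,.038,.501,-.1935,.03,p2=15,half=.045))
"
```

```text
time: 29.8
position: [0.502, -0.1371, 0.1576]
tool_rot: [3.14, -0.0, 1.492]
wrist_force: [0.5, 0.0, -0.6]
gripper_width: 0.0725
grip_force: 0.0
[ 0.50196403 -0.13713548  0.15755751]
[(0.4932, -0.13, 'd=3.6mm w5.2 h5.2'), (0.506, -0.1424, 'd=13.0mm w12.8 h13.2')]
[(0.5014, -0.1945, 'd=13.4mm w13.2 h13.5')]
[(0.4845, -0.2323, 'd=4.1mm w4.8 h5.2'), (0.4978, -0.2449, 'd=13.0mm w12.8 h13.2')]
[(np.float32(0.5019), np.float32(-0.1948), np.float32(0.03)), (np.float32(0.4989), np.float32(-0.2293), np.float32(0.0309))]
```

```bash
python3 -m crank '[{"travel":[-0.01,0.04,0],"turn":0,"hand":1},{"travel":[-0.01,0.045,0],"turn":0,"hand":1},{"travel":[-0.01,0.045,0],"turn":0,"hand":1},{"travel":[-0.01,0.045,0],"turn":0,"hand":1},{"travel":[-0.012,0.045,0],"turn":0,"hand":1},{"travel":[0,0.045,0],"turn":0,"hand":1},{"travel":[0,0.045,0],"turn":0,"hand":1},{"travel":[0,0.045,0],"turn":0,"hand":1},{"travel":[0,0.045,0],"turn":0,"hand":1},{"travel":[0,0.045,0],"turn":0,"hand":1},{"travel":[0,0.02,-0.02],"turn":0,"hand":1},{"travel":[0,0,-0.03],"turn":0,"hand":1},{"travel":[0,0,0],"turn":0,"hand":1},{"travel":[0,0,0],"turn":0,"hand":1}]' 60
python3 -c "
from h import *
s=ctrl.get_state(); im=snap('wrist','w18');print(s['position'])
print(hole(im,s,.448,.34,half=.016)); print(circ(im,s,.024,.448,.34,.03,p2=15))
w=rect(im,s,.024,.448,.34,.02); print('mean bgr',w.mean((0,1)))
"
```

```text
time: 31.25
position: [0.4496, 0.3246, 0.1059]
tool_rot: [-3.14, 0.003, 1.487]
wrist_force: [0.1, -0.6, 1.0]
gripper_width: 0.0855
grip_force: 0.0
[0.44963821 0.32456749 0.10589689]
[(0.4457, 0.3397, 'd=13.3mm w13.2 h13.2')]
[(np.float32(0.4458), np.float32(0.3407), np.float32(0.0284))]
mean bgr [191.53011719 177.9846875  176.57570312]
```

```bash
python3 -m crank '[{"travel":[-0.004,0.0155,-0.01],"turn":0,"hand":1},{"travel":[0,0,-0.03],"turn":0,"hand":1},{"travel":[0,0,-0.03],"turn":0,"hand":1},{"travel":[0,0,0],"turn":0,"hand":1},{"travel":[0,0,0],"turn":0,"hand":1}]' 60
python3 -c "
from h import *
s=ctrl.get_state(); im=snap('wrist','w19');print(s['position'])
print(hole(im,s,.4457,.34,half=.014)); print(circ(im,s,.024,.4457,.34,.03,p2=15))
"
```

```text
time: 31.8
position: [0.4456, 0.343, 0.0375]
tool_rot: [-3.142, -0.0, 1.49]
wrist_force: [0.8, -0.1, -0.4]
gripper_width: 0.0851
grip_force: 0.0
[0.44557434 0.34298734 0.03745283]
[(0.4457, 0.3398, 'd=13.9mm w13.8 h14.0')]
[(np.float32(0.4458), np.float32(0.3407), np.float32(0.0287)), (np.float32(0.4045), np.float32(0.3842), np.float32(0.0313))]
```

```bash
python3 -m crank '[{"travel":[0,-0.003,-0.01],"turn":0,"hand":1},{"travel":[0,0,-0.01],"turn":0,"hand":1},{"travel":[0,0,-0.01],"turn":0,"hand":1},{"travel":[0,0,0],"turn":0,"hand":1},{"travel":[0,0,0],"turn":0,"hand":0.5},{"travel":[0,0,0],"turn":0,"hand":0.5},{"travel":[0,0,0],"turn":0,"hand":0.5},{"travel":[0,0,0],"turn":0,"hand":0.5},{"travel":[0,0,0],"turn":0,"hand":0.5}]' 60
python3 -m crank '[{"travel":[0,0,0.02],"turn":0,"hand":0.5},{"travel":[0,0,0.04],"turn":0,"hand":0.5},{"travel":[0.0,-0.02,0.04],"turn":0,"hand":0.5},{"travel":[0.01,-0.045,0.02],"turn":0,"hand":0.5},{"travel":[0.01,-0.045,0],"turn":0,"hand":0.5},{"travel":[0.01,-0.045,0],"turn":0,"hand":0.5},{"travel":[0.01,-0.045,0],"turn":0,"hand":0.5},{"travel":[0.01,-0.045,0],"turn":0,"hand":0.5},{"travel":[0.01,-0.045,0],"turn":0,"hand":0.5},{"travel":[0,-0.045,0],"turn":0,"hand":0.5},{"travel":[0,-0.045,0],"turn":0,"hand":0.5},{"travel":[0,-0.045,0],"turn":0,"hand":0.5},{"travel":[0,-0.045,0],"turn":0,"hand":0.5},{"travel":[0,-0.012,0],"turn":0,"hand":0.5},{"travel":[0,0,0],"turn":0,"hand":0.5},{"travel":[0,0,0],"turn":0,"hand":0.5}]' 60
python3 -c "
from h import *
s=ctrl.get_state(); im=snap('wrist','w20');p=s['position'];print(p)
for d in(.014,.016,.018):print(hole(im,s,p[0],p[1],p[2]+d,half=.014))
"
```

```text
time: 32.75
position: [0.4458, 0.3396, 0.0078]
tool_rot: [3.141, -0.001, 1.49]
wrist_force: [-1.2, -1.7, 5.7]
gripper_width: 0.0573
grip_force: 62.5
time: 34.35
position: [0.5055, -0.141, 0.1268]
tool_rot: [-3.141, -0.001, 1.491]
wrist_force: [0.0, -0.2, -1.5]
gripper_width: 0.0568
grip_force: 64.3
[ 0.50548535 -0.14101487  0.12681321]
[(0.5052, -0.1419, 'd=14.0mm w13.8 h14.0')]
[(0.5053, -0.1407, 'd=13.7mm w13.8 h14.0')]
[(0.5054, -0.1395, 'd=13.5mm w13.5 h13.8')]
```

```bash
python3 -m crank '[{"travel":[0,-0.0013,-0.03],"turn":0,"hand":0.5},{"travel":[0,0,-0.025],"turn":0,"hand":0.5},{"travel":[0,0,-0.015],"turn":0,"hand":0.5},{"travel":[0,0,-0.005],"turn":0,"hand":0.5},{"travel":[0,0,-0.003],"turn":0,"hand":0.5},{"travel":[0,0,-0.002],"turn":0,"hand":0.5},{"travel":[0,0,0],"turn":0,"hand":0.5},{"travel":[0,0,0],"turn":0,"hand":0.5}]' 60
python3 -c "
from h import *
s=ctrl.get_state(); im=snap('wrist','w21');p=s['position'];print(p)
print(hole(im,s,p[0],p[1],p[2]+.016,half=.014))
"
```

```text
time: 35.2
position: [0.5059, -0.1436, 0.0475]
tool_rot: [3.14, -0.0, 1.49]
wrist_force: [0.9, 0.4, -0.6]
gripper_width: 0.0567
grip_force: 64.3
[ 0.50593572 -0.14358204  0.047514  ]
[(0.5057, -0.1432, 'd=13.9mm w13.8 h14.0')]
```

Centred to about 1 mm. Seat it and release.

```bash
python3 -m crank '[{"travel":[0,0.0008,-0.0012],"turn":0,"hand":0.5},{"travel":[0,0,-0.0008],"turn":0,"hand":0.5},{"travel":[0,0,0],"turn":0,"hand":0.5},{"travel":[0,0,0],"turn":0,"hand":0.5}]' 60; python3 -m crank '[{"travel":[0,0,0],"turn":0,"hand":0.75},{"travel":[0,0,0],"turn":0,"hand":0.85},{"travel":[0,0,0],"turn":0,"hand":0.9},{"travel":[0,0,0.02],"turn":0,"hand":0.9},{"travel":[0,0,0.04],"turn":0,"hand":0.9},{"travel":[-0.02,0,0.04],"turn":0,"hand":0.9},{"travel":[-0.02,0.01,0.04],"turn":0,"hand":0.8},{"travel":[0,0.01,0.03],"turn":0,"hand":0.7},{"travel":[0,0,0],"turn":0,"hand":0.6},{"travel":[0,0,0],"turn":0,"hand":0.5}]' 60
python3 -c "
from h import *
s=ctrl.get_state(); im=snap('wrist','w22');p=s['position'];print(p)
for q in((.505,-.142,.062),(.501,-.1935,.038),(.497,-.2446,.038)):print(hole(im,s,*q,half=.016))
for n in ('spool_mid','handle'):
    print(n,[(np.round(d['xyz'],3).tolist(),round(d['score'],2)) for d in ctrl.tip_of('wrist',n)])
t=snap('top','top1'); sc=snap('scene','scene1')
print([(np.round(d['xyz'],3).tolist(),round(d['score'],2)) for d in ctrl.tip_of('scene','spool_mid')])
o=np.zeros((600,800,3),np.uint8); o[:350,:560]=cv2.resize(im,(560,350)); o[350:,:400]=cv2.resize(sc,(400,250))
o[350:,400:]=cv2.resize(sc[190:315,290:490],(400,250)); cv2.imwrite('pics/c2.png',o)
"
```

```text
time: 35.65
position: [0.5064, -0.1429, 0.0458]
tool_rot: [3.14, -0.0, 1.49]
wrist_force: [-0.3, 0.7, 7.4]
gripper_width: 0.057
grip_force: 65.1
time: 36.65
position: [0.4657, -0.1225, 0.2152]
tool_rot: [3.14, -0.001, 1.491]
wrist_force: [0.4, 0.6, -0.2]
gripper_width: 0.0433
grip_force: 0.0
[ 0.46574797 -0.12251719  0.21522529]
[(0.5058, -0.1427, 'd=12.9mm w12.8 h13.2')]
[(0.5019, -0.1946, 'd=12.8mm w12.8 h13.0'), (0.5124, -0.2056, 'd=9.2mm w9.2 h8.0')]
[(0.4843, -0.2321, 'd=7.2mm w10.0 h10.0'), (0.5055, -0.2445, 'd=21.2mm w20.5 h32.0')]
spool_mid [([0.66, -0.211, 0.099], 0.77)]
handle [([0.406, -0.184, 0.043], 0.97), ([0.505, -0.142, 0.049], 0.15)]
[([0.659, -0.21, 0.099], 0.93)]
```

View pics/c2.png

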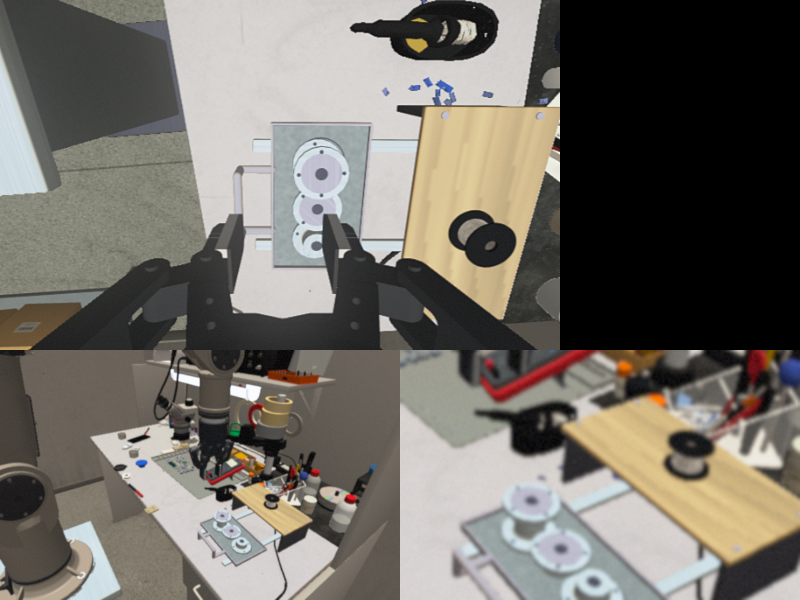

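The picture shows all four hubs nested: left stack at (321,173), middle at (317,209), right at (317,245). The spool is upright on the roof. Go to the handle.

```bash
python3 -m crank '[{"travel":[-0.03,-0.03,0],"turn":0,"hand":0.4},{"travel":[-0.031,-0.028,0],"turn":0,"hand":0.4},{"travel":[0,0,-0.04],"turn":0,"hand":0.4},{"travel":[0,0,-0.04],"turn":0,"hand":0.4},{"travel":[0,0,-0.04],"turn":0,"hand":0.4},{"travel":[0,0,-0.03],"turn":0,"hand":0.4},{"travel":[0,0,-0.02],"turn":0,"hand":0.4},{"travel":[0,0,-0.012],"turn":0,"hand":0.4},{"travel":[0,0,0],"turn":0,"hand":0.4},{"travel":[0,0,0],"turn":0,"hand":0.4}]' 60
```

```text
time: 37.95
position: [0.4047, -0.1812, 0.0332]
tool_rot: [3.141, 0.0, 1.489]
wrist_force: [0.1, -0.1, 1.0]
gripper_width: 0.0341
grip_force: 0.0
```

```bash
python3 -m crank '[{"travel":[0.001,0,0],"turn":0,"hand":0.25},{"travel":[0,0,0],"turn":0,"hand":0.2},{"travel":[0,0,0],"turn":0,"hand":0.1},{"travel":[0,0,0],"turn":0,"hand":0},{"travel":[0,0,0],"turn":0,"hand":0},{"travel":[0,0,0],"turn":0,"hand":0}]' 40; python3 -m crank '[{"travel":[0.001,0,0],"turn":0,"hand":0},{"travel":[0.002,0,0],"turn":0,"hand":0},{"travel":[0.003,-0.0003,0],"turn":0,"hand":0},{"travel":[0.004,-0.0004,0],"turn":0,"hand":0},{"travel":[0.005,-0.0004,0],"turn":0,"hand":0},{"travel":[0.006,-0.0005,0],"turn":0,"hand":0},{"travel":[0.006,-0.0005,0],"turn":0,"hand":0},{"travel":[0.006,-0.0005,0],"turn":0,"hand":0},{"travel":[0.006,-0.0005,0],"turn":0,"hand":0},{"travel":[0.006,-0.0005,0],"turn":0,"hand":0},{"travel":[0.006,-0.0005,0],"turn":0,"hand":0},{"travel":[0.006,-0.0005,0],"turn":0,"hand":0},{"travel":[0.006,-0.0005,0],"turn":0,"hand":0},{"travel":[0.005,-0.0004,0],"turn":0,"hand":0},{"travel":[0.004,-0.0003,0],"turn":0,"hand":0},{"travel":[0.003,-0.0003,0],"turn":0,"hand":0},{"travel":[0.002,0,0],"turn":0,"hand":0},{"travel":[0.001,0,0],"turn":0,"hand":0}]' 40
python3 -c "
from h import *
im=snap('top','top2')
print([(np.round(d['xyz'],3).tolist(),round(d['score'],2)) for d in ctrl.tip_of('top','handle')])"
```

```text
time: 38.55
position: [0.4065, -0.181, 0.0338]
tool_rot: [3.139, -0.0, 1.49]
wrist_force: [0.9, 0.3, 8.2]
gripper_width: 0.0082
grip_force: 39.1
time: 40.35
position: [0.484, -0.1876, 0.0339]
tool_rot: [3.14, 0.001, 1.489]
wrist_force: [-2.8, -1.1, 7.0]
gripper_width: 0.0081
grip_force: 39.2
[([0.486, -0.194, 0.045], 0.91)]
```

```bash
python3 -m crank '[{"travel":[0.001,0,0],"turn":0,"hand":0},{"travel":[0.002,0,0],"turn":0,"hand":0},{"travel":[0.003,-0.0003,0],"turn":0,"hand":0},{"travel":[0.004,-0.0004,0],"turn":0,"hand":0},{"travel":[0.005,-0.0004,0],"turn":0,"hand":0},{"travel":[0.006,-0.0005,0],"turn":0,"hand":0},{"travel":[0.006,-0.0005,0],"turn":0,"hand":0},{"travel":[0.006,-0.0005,0],"turn":0,"hand":0},{"travel":[0.006,-0.0005,0],"turn":0,"hand":0},{"travel":[0.006,-0.0005,0],"turn":0,"hand":0},{"travel":[0.005,-0.0004,0],"turn":0,"hand":0},{"travel":[0.004,-0.0003,0],"turn":0,"hand":0},{"travel":[0.003,-0.0003,0],"turn":0,"hand":0},{"travel":[0.002,0,0],"turn":0,"hand":0},{"travel":[0.001,0,0],"turn":0,"hand":0},{"travel":[0.001,0,0],"turn":0,"hand":0},{"travel":[0.001,0,0],"turn":0,"hand":0},{"travel":[0,0,0],"turn":0,"hand":0}]' 40
```

```text
time: 42.25
position: [0.5454, -0.1928, 0.0339]
tool_rot: [3.141, 0.001, 1.489]
wrist_force: [-1.0, -2.5, 6.3]
gripper_width: 0.0083
grip_force: 39.2
```

```bash
python3 -m crank '[{"travel":[0.001,0,0],"turn":0,"hand":0},{"travel":[0.001,0,0],"turn":0,"hand":0},{"travel":[0.001,0,0],"turn":0,"hand":0},{"travel":[0,0,0],"turn":0,"hand":0},{"travel":[0,0,0],"turn":0,"hand":0}]' 40
```

```text
time: 42.75
position: [0.5454, -0.1928, 0.0338]
tool_rot: [-3.137, -0.0, 1.488]
wrist_force: [-10.4, -0.5, 15.3]
gripper_width: 0.008
grip_force: 40.1
```

Hard stop reached. Release, retreat and check.

```bash
python3 -m crank '[{"travel":[-0.001,0,0],"turn":0,"hand":0.2},{"travel":[0,0,0],"turn":0,"hand":0.35},{"travel":[0,0,0],"turn":0,"hand":0.4},{"travel":[0,0,0],"turn":0,"hand":0.4},{"travel":[0,0,0.01],"turn":0,"hand":0.4},{"travel":[0,0,0.03],"turn":0,"hand":0.4},{"travel":[0,0,0.04],"turn":0,"hand":0.4},{"travel":[0,0,0.04],"turn":0,"hand":0.4},{"travel":[-0.02,0.02,0.04],"turn":0,"hand":0.4},{"travel":[-0.03,0.02,0.02],"turn":0,"hand":0.4},{"travel":[-0.03,0,0],"turn":0,"hand":0.4},{"travel":[0,0,0],"turn":0,"hand":0.4},{"travel":[0,0,0],"turn":0,"hand":0.4}]' 40
python3 -c "
from h import *
im=snap('wrist','w30');snap('top','top3');snap('scene','scene3')
for c in('wrist','top','scene'):
 for n in ('spool_mid','handle','mid_low','down_1_mid','up_1_mid'):
  print(c,n,[(np.round(d['xyz'],3).tolist(),round(d['score'],2)) for d in ctrl.tip_of(c,n)])
a=cv2.imread('pics/top0.png').astype(int);b=cv2.imread('pics/top3.png').astype(int)
print('handle/roof diff',np.abs(a-b)[185:208,385:455].mean())
print(ctrl.get_state()['wrist_force'])"
```

```text
time: 44.05
position: [0.468, -0.1513, 0.2138]
tool_rot: [3.139, -0.001, 1.49]
wrist_force: [0.5, -0.0, -0.1]
gripper_width: 0.0339
grip_force: 0.0
wrist spool_mid []
wrist handle [([0.543, -0.196, 0.042], 0.94)]
wrist mid_low []
wrist down_1_mid []
wrist up_1_mid []
top spool_mid [([0.662, -0.212, 0.099], 0.61)]
top handle [([0.54, -0.2, 0.042], 0.98)]
top mid_low [([0.646, -0.201, 0.022], 0.89), ([0.663, -0.204, 0.084], 0.64)]
top down_1_mid [([0.641, -0.16, 0.024], 0.56)]
top up_1_mid []
scene spool_mid [([0.657, -0.21, 0.095], 0.94)]
scene handle [([0.543, -0.198, 0.042], 0.7)]
scene mid_low [([0.643, -0.203, 0.027], 0.88)]
scene down_1_mid []
scene up_1_mid [([0.544, -0.199, 0.04], 0.55)]
handle/roof diff 44.40538302277433
[-0.33489815 -0.79571575  0.02877677]
```

```bash
python3 -c "
from bench import ctrl
print(ctrl.job_done())"
```

```text
the job is handed in; nothing more can be done
None
```

I handed the job in at about 44 s: the spool is upright on the roof, the four hubs I found are nested on the tray, and the tray is back home against its stop. The hubs were last checked just before the tray went in, and no verdict came back.

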